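# Set up a frame rail on supports for welding

### The job

Set up the frame rail for welding on the jig plate: stand the red support square on the middle of the red pad, the blue support square on the middle of the blue pad, and the copper bar upright on the bare plate midway between them. Then lay the steel rail flat across the tops of both supports, centred over the jig plate and lined up with its length, and last set the weight upright on the middle of the rail. Let go of everything and do not disturb the hammer or the spray can.

Things in the scene. Friction and masses are not known exactly. Their poses are not given: they have to be found in the camera images.
- jig: Plain mid-grey steel jig plate fixed to the bench, 90 mm (x) by 290 mm (y), 8 mm thick, carrying the two painted pads at y = +90 and y = -90 mm. Origin: centre of its underside on the bench; y along its length, z up.
- red_pad: Red-painted flat square pad, 60 x 60 mm and 4 mm thick, fixed on the jig plate 90 mm from the plate's middle, towards one of its two ends (which end varies). Origin: centre of its underside, 8 mm above the bench; x, y along its edges, parallel to the jig's. Its top is 12 mm above the bench.
- blue_pad: Blue-painted flat square pad, 60 x 60 mm and 4 mm thick, fixed on the jig plate 90 mm from the plate's middle, towards one of its two ends (which end varies). Origin: centre of its underside, 8 mm above the bench; x, y along its edges, parallel to the jig's. Its top is 12 mm above the bench.
- red_support: Red-painted steel box-section stub with a dark square inlay in its top, 40 x 40 mm, 55 mm tall, standing upright, about 0.25 kg. Origin: centre of its underside; z up, x and y square to its side faces. At the start it stands on the bench, turned at random.
- blue_support: Blue-painted steel box-section stub with a dark square inlay in its top, 40 x 40 mm, 55 mm tall, standing upright, about 0.25 kg. Origin: centre of its underside; z up, x and y square to its side faces. At the start it stands on the bench, turned at random.
- copper_bar: Round solid copper bar standing on end, 38 mm diameter, 56 mm tall, about 0.5 kg. Origin: centre of its underside; z up along its axis. On the plate its top comes 3 mm below the tops of the supports on their pads.
- rail: Bare steel rectangular-tube rail lying flat, 40 mm (x) by 250 mm (y, its length), 20 mm thick (z), with four round dark hole marks along its top and none in its middle; about 0.45 kg, balanced at its middle. Origin: centre of its underside; z up. Either end may go over either support.
- weight: Hold-down weight: black round disc 50 mm diameter, 28 mm tall, with a short steel neck (13 mm diameter, up to 37 mm) and a yellow round knob on top, 25 mm diameter, from 37 to 60 mm above the underside; about 0.55 kg. Origin: centre of its underside; z up.
- hammer: Hammer with a wooden handle, lying on the bench beyond the jig plate, roughly parallel to it, about 260 mm long. Origin: under the middle of its length. Bystander: leave it alone.
- spray_can: Upright green spray can with a white top, 60 mm diameter, 150 mm tall, on the bench at the far right. Origin: centre of its underside. Bystander: leave it alone.
Not all that is in view belongs to the job. There is more than one size of the weight; the one meant has the size given above. There is more than one size of the copper_bar; the job needs the larger.

How it is judged:
By the outcome, as a careful person would: the job done as asked, in the order asked, and still so for the second after the job is handed in, with the robot touching nothing.
It also fails if it takes over 115 s, if anything falls off the work surface, if the arm or the gripper's body presses on something with over 40 N, if the wrist force passes 120 N, or if a joint passes its speed limit or range.

### The arm

A 7-joint arm with a two-finger parallel gripper is mounted at the origin on the work surface. World frame = base frame: x ahead of the robot, y to its left, z up, the work surface at z = 0. Lengths are in m, angles in rad, forces in N, time in s.
With the tool pointing down it reaches from about 0.35 to 0.9 m from the base axis. Payload 19.9 kg.
Tool frame: the origin (TCP) lies at the very end of the fingers, on their centre line; the grasp point (between the pads) lies 19 mm behind it; x points along the fingers, z is the direction in which the jaws open and shut, and the axes are right-handed (so a half turn about x gives the same grasp; the last joint's range is limited). The gripper opens to 94 mm and grips with 3 to 60 N. Pads are 16 mm wide; open, the fingers measure 119 mm over their backs; the gripper's body (75 mm by 177 mm) begins 78 mm behind the grasp point.
Start: joints at [1.119, 0.417, -0.01, 1.614, 0.005, 1.111, -0.053], TCP at [0.249, -0.573, 0.205] pointing down, gripper open.
Joint ranges: [-2.81, 2.81], [-0.39, 2.02], [-1.27, 1.25], [0.06, 2.57], [-1.19, 4.33], [0.19, 2], [-2.82, 2.82]. Speed limits (rad/s): [1.89, 1.89, 2.39, 2.39, 3.01, 3.01, 3.01].

### API

Orientations are given as a rotation vector (axis times angle).
In Python, from rig import bot gives the robot as it stands. The module is installed in compiled form; this text tells all that it offers.
- The arm moves only by the tool arm_command, never from a script. Its argument "series" is a list of rows, each a list of 3 entries, a list of its own where there are three numbers: the turn, a rotation vector about the tool's x, y, z in rad, then the shift along the tool's x, y, z in cm, then the closure, from -1 (fully open) to 1 (shut), so that 0 is half open. In form: [[[rx, ry, rz], [x, y, z], fingers], ...]. A call has 1 to 20 rows; each row is the pose to reach, as a shift and turn from the pose commanded when the call began, along the tool's axes at that moment; what a row does not reach only later rows make up. A row lasts 1/10 s, in which the tool goes at most 50 mm and 8.59 degrees, less where a joint would pass 70% of its speed; a pose out of reach is approached as far as the arm can. A call with a gripper value outside its range is refused whole. The fingers move at their own pace and stop on an object; "newtons" is the grip in N (left out, the last holds). Time passes only in rows, so rows that repeat a pose let the fingers close. It gives the time, the measured TCP pose, the force and the opening at its end, in the units of the state.
- bot.read_state(): the state, without advancing time (a new reading comes with each control period).
- bot.capture(name): name is "scene" or "side" or "wrist"; returns the picture (384x512x3 uint8, red, green, blue); there is no depth.
- bot.camera_params(name): a dict with "fovy" (degrees; the focal length in pixels is half the picture's height over the tangent of half this angle, whatever the lens; pixels are square), "cx", "cy" (the principal point, pixels), "view" (4x4, takes a point from world to camera coordinates); the wrist camera has in their place "T_tool_cam" (4x4, takes a point from camera to tool coordinates, whose origin is the TCP and whose axes are the tool frame's). Camera axes: x right, y down, z forward; pixel columns grow to the right and rows downward; lengths in m; the calibration is good to about 2 mm. A picture is of the moment at which its call begins: read the wrist's pose just before it. camera_params takes no time and is no camera call.
- bot.close_job(): hands the job in, once; it reports no verdict.
The state is a dict: "time_s": time; "joint_positions": joint angles; "joint_velocities": joint speeds; "joint_torque": joint torques, N m; "eef_pos": TCP position; "eef_rot": TCP orientation; "force": force on the tool from outside, world axes, zero at the start; "wrist_torque": the same for the moment, N m; "finger_gap": finger opening in m.
Only numpy, scipy, OpenCV 4.12 (cv2) and the standard library are available. Lean on these libraries where they do the work, as an engineer would, in place of code of your own. Each camera call takes 0.05 s, during which the arm holds its last target.

## Working session

There is one attempt and no reset: what is moved stays moved. The work goes in short steps, Python scripts to look and compute and a tool call to move; the robot and the scene stay as the last step left them, time stands still between calls to the robot, and variables do not carry over. Pictures are saved under pics/ and viewed, and the job is handed in when it is done.

Besides the shell and the picture viewer there is one more tool, called after "Call:" as name([rows], argument=value, ...), one row to a line, values as JSON. arm_command: Moves the arm, as the interface text tells. Its arguments: {"type":"object","properties":{"series":{"type":"array","items":{"type":"array"}},"newtons":{"type":"number"}},"required":["series"]}

```bash
mkdir -p pics; ls
python3 - <<'E'
from rig import bot
import cv2,numpy as np
np.set_printoptions(precision=4,suppress=True)
s=bot.read_state();print({k:s[k] for k in('time_s','eef_pos','eef_rot','force','finger_gap')})
for n in('scene','side','wrist'):
    im=bot.capture(n);cv2.imwrite(f'pics/{n}0.png',im[:,:,::-1]);print(n,bot.camera_params(n))
E
```

```text
pics
{'time_s': 0.0, 'eef_pos': array([ 0.2488, -0.5729,  0.2048]), 'eef_rot': array([ 0.9029,  1.3767, -0.902 ]), 'force': array([-0.111 , -0.4462,  0.2688]), 'finger_gap': 0.09383416718123203}
scene {'fovy': 53.430713433193006, 'cx': 255.68377770415353, 'cy': 190.59356702728613, 'view': array([[-0.3892,  0.9212, -0.0009,  0.2861],
       [ 0.7139,  0.301 , -0.6323, -0.3932],
       [-0.5822, -0.2467, -0.7747,  1.5139],
       [ 0.    ,  0.    ,  0.    ,  1.    ]])}
side {'fovy': 55.88783113112757, 'cx': 253.11898216323536, 'cy': 198.35230777808746, 'view': array([[ 0.9992, -0.0354,  0.0174, -0.6189],
       [-0.0097, -0.6477, -0.7619,  0.02  ],
       [ 0.0382,  0.7611, -0.6475,  1.0241],
       [ 0.    ,  0.    ,  0.    ,  1.    ]])}
wrist {'fovy': 58.95701647146706, 'cx': 257.49930390756225, 'cy': 189.23522894293356, 'T_tool_cam': array([[ 0.0001, -0.2788,  0.9603, -0.1801],
       [-0.0005, -0.9603, -0.2788,  0.0819],
       [ 1.    , -0.0004, -0.0003,  0.0002],
       [ 0.    ,  0.    ,  0.    ,  1.    ]])}
```

View pics/scene0.png

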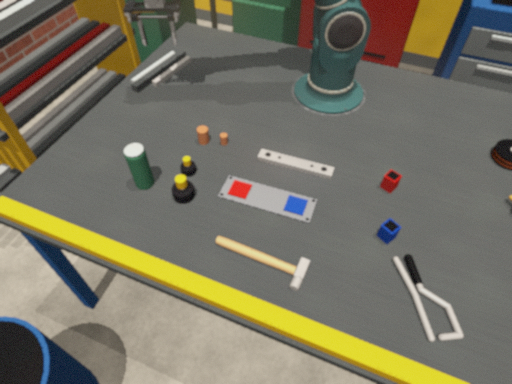

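View pics/side0.png

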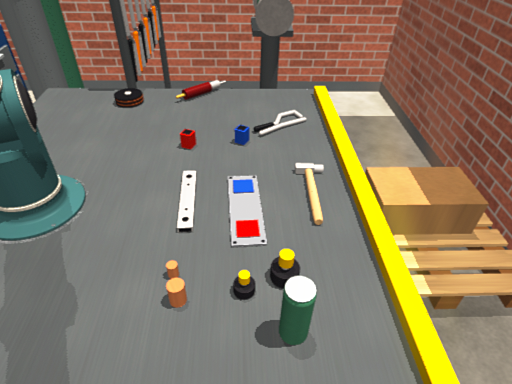

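View pics/wrist0.png

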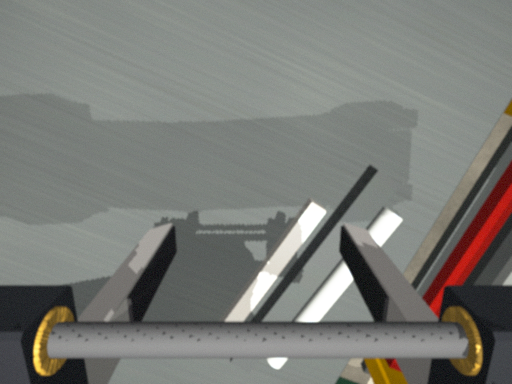

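The scene view shows red support (391,180), blue support (389,231), jig plate (268,198) with red pad (240,189) and blue pad (296,205), rail (296,162), copper bars (203,134) and (224,138), weights (182,188) and (188,165), spray can (140,167), and hammer (265,260). There are also bystander tools, such as the hacksaw. Next I'll work out coarse positions.

```bash
cat > h.py <<'E'
from rig import bot
import cv2,numpy as np
from scipy.spatial.transform import Rotation as R
np.set_printoptions(precision=4,suppress=True)
def K(p): 
    f=192/np.tan(np.radians(p['fovy']/2)); return np.array([[f,0,p['cx']],[0,f,p['cy']],[0,0,1]])
def view(n,s=None):
    p=bot.camera_params(n)
    if n!='wrist': return K(p),p['view']
    s=s or bot.read_state(); T=np.eye(4);T[:3,:3]=R.from_rotvec(s['eef_rot']).as_matrix();T[:3,3]=s['eef_pos']
    return K(p),np.linalg.inv(T@p['T_tool_cam'])
def ray(k,V,uv,z):
    uv=np.atleast_2d(uv).astype(float); d=np.c_[uv,np.ones(len(uv))]@np.linalg.inv(k).T@V[:3,:3]
    c=-V[:3,:3].T@V[:3,3]; return c+d*((z-c[2])/d[:,2])[:,None]
def proj(k,V,P):
    P=np.atleast_2d(P);q=(P@V[:3,:3].T+V[:3,3])@k.T; return q[:,:2]/q[:,2:]
def comps(im,m,amin=15):
    n,l,st,c=cv2.connectedComponentsWithStats(m.astype(np.uint8)); return [(st[i,4],c[i],l==i) for i in range(1,n) if st[i,4]>=amin]
def mask(im,c):
    h,s,v=[x.astype(int) for x in cv2.split(cv2.cvtColor(im,cv2.COLOR_RGB2HSV))]
    return {'red':((h<6)|(h>174))&(s>170)&(v>60),'blue':(h>105)&(h<128)&(s>150)&(v>50),'copper':(h>6)&(h<17)&(s>100)&(v>80),'yellow':(h>22)&(h<32)&(s>150)&(v>90),'black':v<35}[c]
def shot(name,tag):
    s=bot.read_state();im=bot.capture(name);cv2.imwrite(f'pics/{tag}.png',im[:,:,::-1]);return s,im
E
python3 - <<'E'
from h import *
for n in('scene','side'):
    im=cv2.imread(f'pics/{n}0.png')[:,:,::-1].copy();k,V=view(n)
    for c,z in(('red',.03),('blue',.03),('copper',.028),('yellow',.048)):
        for a,ct,_ in comps(im,mask(im,c),12):
            P=ray(k,V,ct,z)[0]
            if 0.2<P[0]<1 and abs(P[1])<.8: print(n,c,a,ct,P[:2])
a=cv2.imread('pics/scene0.png')[110:215,160:330];b=cv2.imread('pics/side0.png')[170:330,150:320]
cv2.imwrite('pics/cropA.png',cv2.resize(a,None,fx=4.5,fy=4.5,interpolation=2));cv2.imwrite('pics/cropB.png',cv2.resize(b,None,fx=3.7,fy=3.7,interpolation=2))
E
```

```text
scene red 196 [389.5918 182.602 ] [0.4119 0.3109]
scene red 233 [239.4979 189.03  ] [ 0.6147 -0.1042]
scene blue 254 [295.2835 204.9528] [0.6062 0.0718]
scene blue 248 [387.2984 232.1452] [0.5965 0.3385]
scene copper 188 [202.5745 134.4096] [ 0.4406 -0.3232]
scene copper 78 [223.4872 138.2308] [ 0.4298 -0.2483]
scene yellow 45 [186.2667 159.2   ] [ 0.5819 -0.3043]
scene yellow 104 [180.2596 179.3173] [ 0.6631 -0.2792]
scene yellow 10103 [229.9964 298.1721] [0.9472 0.0225]
side red 220 [197.0636  89.0955] [0.4014 0.7204]
side red 223 [187.5695 139.4126] [0.4028 0.3041]
side red 353 [247.1076 228.1076] [ 0.5988 -0.1312]
side blue 213 [241.3568 135.0751] [0.589  0.3322]
side blue 236 [242.5466 185.6102] [0.5894 0.0444]
side copper 92 [371.9239 180.7174] [0.9804 0.0654]
side copper 121 [311.6529 202.6446] [ 0.7814 -0.0323]
side copper 441 [175.6599 288.3946] [ 0.4395 -0.3107]
side yellow 6723 [392.7342 263.6042] [ 0.9271 -0.2688]
side yellow 145 [286.4414 254.3241] [ 0.6875 -0.2364]
side yellow 92 [243.9022 274.4348] [ 0.588  -0.2919]
```

View pics/cropA.png

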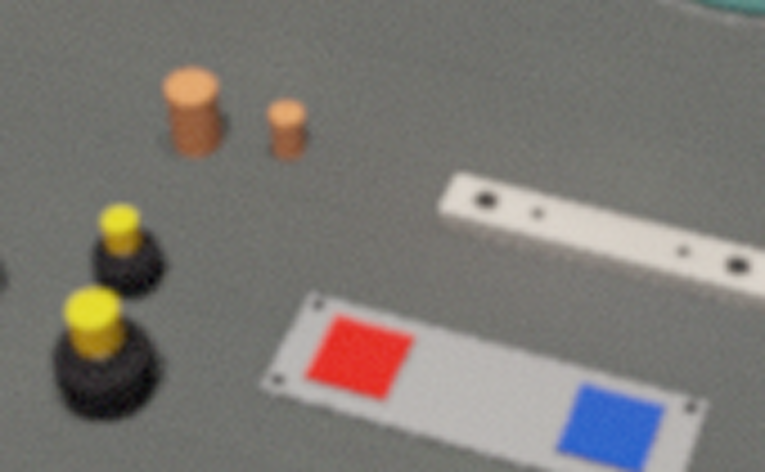

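View pics/cropB.png

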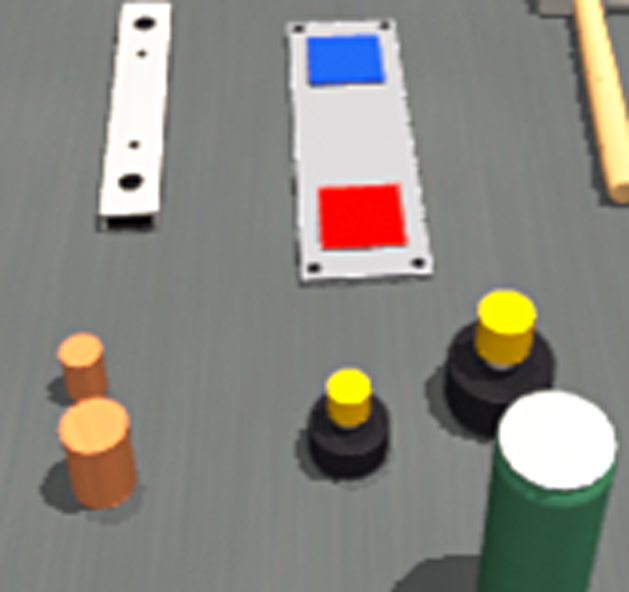

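```bash
cat >> h.py <<'E'
def go(P,jaw_deg=None,s=None):
    """P world TCP target; jaw_deg: world direction of tool z (mod 180), tool pointing down"""
    s=s or bot.read_state(); R0=R.from_rotvec(s['eef_rot']).as_matrix()
    sh=R0.T@(np.array(P)-s['eef_pos'])*100
    out=[]
    cur=np.degrees(np.arctan2(R0[1,2],R0[0,2]))
    if jaw_deg is None: jaw_deg=cur
    for kk in (0,180):
        a=np.radians(jaw_deg+kk); z=np.array([np.cos(a),np.sin(a),0]);x=np.array([0,0,-1.]);y=np.cross(z,x)
        rv=R.from_matrix(R0.T@np.c_[x,y,z]).as_rotvec(); out.append(rv)
    out.sort(key=np.linalg.norm)
    print('t',round(s['time_s'],2),'pos',s['eef_pos'],'jaw',round(cur,1),'xaxis',R0[:,0],'gap',round(s['finger_gap'],4),'F',s['force'])
    print('  turn',out[0],'(alt',out[1],') shift cm',sh)
E
python3 - <<'E'
from h import *
for n in('scene','side'):
    im=cv2.imread(f'pics/{n}0.png')[:,:,::-1].copy();k,V=view(n)
    for c,z in(('red',.012),('blue',.012)):
        for a,ct,_ in comps(im,mask(im,c),12):
            print(n,c,a,ray(k,V,ct,z)[0])
print(R.from_rotvec(bot.read_state()['eef_rot']).as_matrix())
go([.56,-.02,.30],0); go([.56,-.02,.30],90)
E
```

```text
scene red 85 [-0.6491 -0.2951  0.012 ]
scene red 2417 [-0.5786  0.13    0.012 ]
scene red 12 [-0.546  -0.2863  0.012 ]
scene red 20 [-0.5367 -0.2547  0.012 ]
scene red 16 [-0.4789 -0.2541  0.012 ]
scene red 14 [-0.4621 -0.2267  0.012 ]
scene red 988 [ 0.2933 -1.1287  0.012 ]
scene red 20 [-0.4067 -0.2293  0.012 ]
scene red 13 [-0.2776 -0.1868  0.012 ]
scene red 196 [0.3946 0.3126 0.012 ]
scene red 233 [ 0.6015 -0.1109  0.012 ]
scene blue 1118 [-0.8479  0.5456  0.012 ]
scene blue 254 [0.5928 0.0687 0.012 ]
scene blue 248 [0.5828 0.3407 0.012 ]
scene blue 669 [ 1.0368 -0.4186  0.012 ]
scene blue 41 [ 1.1891 -0.4397  0.012 ]
scene blue 829 [ 1.2262 -0.2802  0.012 ]
scene blue 12 [ 1.2049 -0.2625  0.012 ]
scene blue 23 [ 1.2099 -0.2395  0.012 ]
scene blue 31 [ 1.223  -0.1858  0.012 ]
side red 220 [0.3965 0.7616 0.012 ]
side red 223 [0.398 0.334 0.012]
side red 353 [ 0.5993 -0.1133  0.012 ]
side blue 96 [-0.7878  1.4702  0.012 ]
side blue 213 [0.5893 0.3628 0.012 ]
side blue 236 [0.5897 0.0671 0.012 ]
[[-0.0004  0.9172  0.3984]
 [ 0.0008  0.3984 -0.9172]
 [-1.     -0.0001 -0.0009]]
t 0.15 pos [ 0.2489 -0.573   0.205 ] jaw -66.5 xaxis [-0.0004  0.0008 -1.    ] gap 0.094 F [-0.6168  0.4679 -0.0483]
  turn [-1.161  -0.0009 -0.0005] (alt [ 1.9806 -0.0005  0.001 ] ) shift cm [ -9.4695  50.5661 -38.3341]
t 0.15 pos [ 0.2489 -0.573   0.205 ] jaw -66.5 xaxis [-0.0004  0.0008 -1.    ] gap 0.094 F [-0.6168  0.4679 -0.0483]
  turn [ 0.4098 -0.0009  0.0003] (alt [-2.7318 -0.0004 -0.0012] ) shift cm [ -9.4695  50.5661 -38.3341]
```

Call:
arm_command([
  [[0.1, 0, 0], [-2, 4, -2], -1],
  [[0.2, 0, 0], [-4, 8, -5], -1],
  [[0.3, 0, 0], [-6, 12, -8], -1],
  [[0.41, 0, 0], [-9, 16, -11], -1],
  [[0.41, 0, 0], [-12, 20, -14], -1],
  [[0.41, 0, 0], [-12.5, 24, -17], -1],
  [[0.41, 0, 0], [-12.5, 28, -20], -1],
  [[0.41, 0, 0], [-12.5, 32, -23], -1],
  [[0.41, 0, 0], [-12.5, 36, -26], -1],
  [[0.41, 0, 0], [-12.5, 40, -29], -1],
  [[0.41, 0, 0], [-12.5, 44, -32], -1],
  [[0.41, 0, 0], [-12.5, 48, -34], -1],
  [[0.41, 0, 0], [-12.5, 52, -36], -1],
  [[0.41, 0, 0], [-12.5, 55, -37], -1],
  [[0.41, 0, 0], [-12.5, 57, -37.5], -1],
  [[0.41, 0, 0], [-12.5, 57, -37.5], -1],
  [[0.41, 0, 0], [-12.5, 57, -37.5], -1],
  [[0.41, 0, 0], [-12.5, 57, -37.5], -1],
], newtons=40)

```text
time_s: 1.95
eef_pos: [0.6219, -0.0032, 0.3305]
eef_rot: [1.21, 1.208, -1.211]
force: [0.2, 0.0, 0.2]
finger_gap: 0.094
```

Run:
```python
from h import *
s,im=shot('wrist','w1'); print(s['time_s'],s['eef_pos'],s['joint_velocities'])
k,V=view('wrist',s)
for c,z in(('red',.012),('blue',.012),('copper',.056),('yellow',.06)):
    for a,ct,_ in comps(im,mask(im,c),40): print(c,a,ct,ray(k,V,ct,z)[0])
```

```text
1.95 [ 0.6219 -0.0032  0.3305] [ 0.005  -0.008  -0.0023  0.0009 -0.001   0.0001 -0.0005]
red 1470 [330.0762 161.8456] [ 0.6014 -0.1116  0.012 ]
red 667 [ 65.4483 277.9475] [0.4069 0.3147 0.012 ]
blue 1442 [210.3218 167.975 ] [0.5924 0.0676 0.012 ]
blue 1127 [ 25.6131 170.6389] [0.5888 0.3456 0.012 ]
copper 654 [456.208  259.2661] [ 0.4631 -0.2976  0.056 ]
copper 253 [409.8854 268.3636] [ 0.4481 -0.2308  0.056 ]
yellow 764 [465.7173 107.5668] [ 0.6823 -0.2723  0.06  ]
yellow 335 [472.2627 177.0448] [ 0.5897 -0.2969  0.06  ]
```

View pics/w1.png

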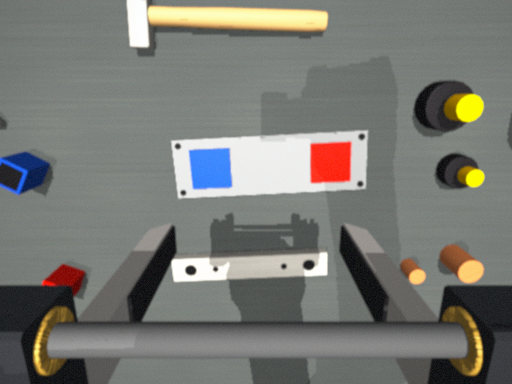

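Pads are at (330,162) and (210,168), giving a jig centre of about (0.597,-0.022) with its length at about 93°. The supports are at (65,278) and (25,171). The two weights are at (450,106) and (458,172), and the smaller one looks like 50 mm. Next I'll look at the supports.

Call:
arm_command([
  [[0, 0, 0], [1, -1, -4], -1],
  [[0, 0, 0], [2, -3, -8.5], -1],
  [[0, 0, 0], [4, -5, -13], -1],
  [[0, 0, 0], [5, -7, -18], -1],
  [[0, 0, 0], [6, -8, -23], -1],
  [[0, 0, 0], [7, -9, -27], -1],
  [[0, 0, 0], [7, -9, -30], -1],
  [[0, 0, 0], [7, -9, -32], -1],
  [[0, 0, 0], [7, -9, -32], -1],
  [[0, 0, 0], [7, -9, -32], -1],
])

```text
time_s: 3.0
eef_pos: [0.5326, 0.3169, 0.2606]
eef_rot: [1.21, 1.208, -1.21]
force: [0.6, -0.4, -0.3]
finger_gap: 0.0939
```

```bash
cat >> h.py <<'E'
from scipy.optimize import minimize
def boxmask(k,V,x,y,a,shape,hx=.02,hy=.02,z0=0,h=.055,S=4):
    c,s_=np.cos(a),np.sin(a);P=[(x+c*i*hx-s_*j*hy,y+s_*i*hx+c*j*hy,z) for i in(-1,1) for j in(-1,1) for z in(z0,z0+h)]
    q=proj(k,V,np.array(P)); hull=cv2.convexHull(np.float32(q))
    m=np.zeros(shape,np.uint8); cv2.fillConvexPoly(m,np.int32(np.round(hull*16)),1,lineType=8,shift=4); return m.astype(bool)
def fitbox(k,V,m,x0,y0,**kw):
    cnt=max(cv2.findContours(m.astype(np.uint8),0,2)[0],key=cv2.contourArea)
    t=np.zeros(m.shape,np.uint8);cv2.fillPoly(t,[cv2.convexHull(cnt)],1)
    U=4; t=cv2.resize(t*255,None,fx=U,fy=U,interpolation=cv2.INTER_LINEAR)>127
    k4=k.copy();k4[:2,2]=(k[:2,2]+.5)*U-.5;k4[0,0]*=U;k4[1,1]*=U
    f=lambda p:1-np.sum(boxmask(k4,V,p[0],p[1],p[2],t.shape,**kw)&t)/np.sum(boxmask(k4,V,p[0],p[1],p[2],t.shape,**kw)|t)
    best=None
    for a in np.radians([-30,0,30,60]):
        r=minimize(f,[x0,y0,a],method='Nelder-Mead',options=dict(initial_simplex=[[x0,y0,a],[x0+.012,y0,a],[x0,y0+.012,a],[x0,y0,a+.3]],xatol=1e-5,fatol=1e-6,maxiter=150))
        if best is None or r.fun<best.fun: best=r
    return best.x[0],best.x[1],np.degrees(best.x[2])%90,1-best.fun
E
python3 - <<'E'
from h import *
s,im=shot('wrist','w2'); print(s['time_s'],s['eef_pos'],s['joint_velocities'])
k,V=view('wrist',s)
for c in('red','blue'):
    for a,ct,m in comps(im,mask(im,c),400):
        P=ray(k,V,ct,.03)[0]; print(c,a,ct,P, fitbox(k,V,m,P[0],P[1]) if P[1]>.2 else '')
E
```

```text
3.0 [0.5326 0.3169 0.2606] [ 0.0177 -0.0068  0.0097  0.0063 -0.0011 -0.0018  0.0015]
red 953 [262.1322 252.7093] [0.4074 0.3109 0.03  ] (np.float64(0.4025654741246856), np.float64(0.31140405023133755), np.float64(71.45714125373294), np.float64(0.9333893087041701))
blue 2336 [459.4247 109.4054] [0.593  0.0787 0.03  ] 
blue 595 [238.0387 112.6454] [0.5896 0.3398 0.03  ] (np.float64(0.5903711412998938), np.float64(0.33976584599934007), np.float64(61.1290135699406), np.float64(0.9695111111111111))
```

View pics/w2.png

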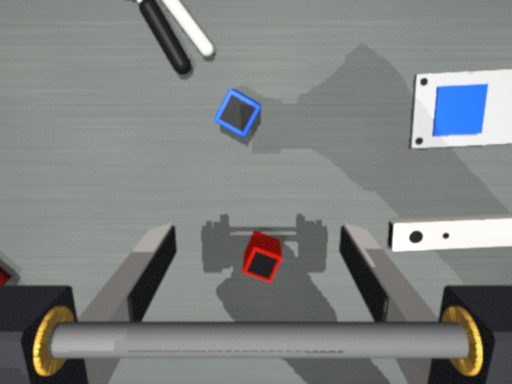

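Run:
```python
from h import *
go([.4026,.3114,.12],71.5); go([.4026,.3114,.013],71.5)
```

```text
t 3.05 pos [0.5329 0.3163 0.2606] jaw -90.1 xaxis [ 0.0004 -0.0005 -1.    ] gap 0.0944 F [0.4334 0.5526 0.6579]
  turn [ 0.3212  0.0005 -0.0005] (alt [-2.8204  0.0007  0.0007] ) shift cm [ 14.0583 -13.0342   0.5077]
t 3.05 pos [0.5329 0.3163 0.2606] jaw -90.1 xaxis [ 0.0004 -0.0005 -1.    ] gap 0.0944 F [0.4334 0.5526 0.6579]
  turn [ 0.3212  0.0005 -0.0005] (alt [-2.8204  0.0007  0.0007] ) shift cm [ 24.7583 -13.0386   0.5018]
```

Call:
arm_command([
  [[0.1, 0, 0], [3, -3, 0.1], -1],
  [[0.22, 0, 0], [6, -6.5, 0.3], -1],
  [[0.321, 0, 0], [9, -10, 0.5], -1],
  [[0.321, 0, 0], [12, -12.5, 0.5], -1],
  [[0.321, 0, 0], [14, -13, 0.5], -1],
  [[0.321, 0, 0], [16, -13, 0.5], -1],
  [[0.321, 0, 0], [19, -13, 0.5], -1],
  [[0.321, 0, 0], [22, -13, 0.5], -1],
  [[0.321, 0, 0], [24, -13, 0.5], -1],
  [[0.321, 0, 0], [24.7, -13, 0.5], -1],
  [[0.321, 0, 0], [24.7, -13, 0.5], -1],
  [[0.321, 0, 0], [24.7, -13, 0.5], 1],
  [[0.321, 0, 0], [24.7, -13, 0.5], 1],
  [[0.321, 0, 0], [24.7, -13, 0.5], 1],
  [[0.321, 0, 0], [24.7, -13, 0.5], 1],
  [[0.321, 0, 0], [24.7, -13, 0.5], 1],
  [[0.321, 0, 0], [24.7, -13, 0.5], 1],
  [[0.321, 0, 0], [24.7, -13, 0.5], 1],
], newtons=40)

```text
time_s: 4.85
eef_pos: [0.4025, 0.3128, 0.0135]
eef_rot: [1.442, 1.04, -1.442]
force: [0.9, -2.5, 0.4]
finger_gap: 0.0416
```

Run:
```python
from h import *
go([.4026,.3114,.15],71.5);go([.6014,-.1116,.15],-87.13);go([.6014,-.1116,.026],-87.13)
```

```text
t 4.85 pos [0.4025 0.3128 0.0135] jaw -108.4 xaxis [-0.0001 -0.     -1.    ] gap 0.0416 F [ 0.8984 -2.4962  0.4476]
  turn [0.0017 0.     0.0001] (alt [-3.1399 -0.0001  0.0001] ) shift cm [-13.6514   0.0575   0.1328]
t 4.85 pos [0.4025 0.3128 0.0135] jaw -108.4 xaxis [-0.0001 -0.     -1.    ] gap 0.0416 F [ 0.8984 -2.4962  0.4476]
  turn [-0.3713  0.      0.0001] (alt [ 2.7703  0.0001 -0.    ] ) shift cm [-13.6521  32.2752  33.9933]
t 4.85 pos [0.4025 0.3128 0.0135] jaw -108.4 xaxis [-0.0001 -0.     -1.    ] gap 0.0416 F [ 0.8984 -2.4962  0.4476]
  turn [-0.3713  0.      0.0001] (alt [ 2.7703  0.0001 -0.    ] ) shift cm [-1.2521 32.2759 33.9928]
```

Call:
arm_command([
  [[0, 0, 0], [0, 0, 0], 1],
  [[0, 0, 0], [-1.5, 0, 0], 1],
  [[0, 0, 0], [-4, 0, 0], 1],
  [[0, 0, 0], [-7, 0, 0], 1],
  [[0, 0, 0], [-10, 1, 1], 1],
  [[-0.1, 0, 0], [-12, 3, 3], 1],
  [[-0.2, 0, 0], [-13, 6, 6], 1],
  [[-0.3, 0, 0], [-13.5, 9, 9.5], 1],
  [[-0.37, 0, 0], [-13.5, 12, 12.6], 1],
  [[-0.37, 0, 0], [-13.5, 15, 16], 1],
  [[-0.37, 0, 0], [-13.5, 18, 19], 1],
  [[-0.37, 0, 0], [-13.5, 21, 22], 1],
  [[-0.37, 0, 0], [-13.5, 24, 25.3], 1],
  [[-0.37, 0, 0], [-13.5, 27, 28.5], 1],
  [[-0.37, 0, 0], [-13.5, 29.5, 31], 1],
  [[-0.37, 0, 0], [-13.5, 31.3, 33], 1],
  [[-0.371, 0, 0], [-13.5, 32.3, 34], 1],
  [[-0.371, 0, 0], [-13.5, 32.3, 34], 1],
  [[-0.371, 0, 0], [-13.5, 32.3, 34], 1],
])

```text
time_s: 6.75
eef_pos: [0.6013, -0.1104, 0.1482]
eef_rot: [1.172, 1.234, -1.172]
force: [0.6, 0.9, -1.5]
finger_gap: 0.0404
```

Run:
```python
from h import *
s,im=shot('wrist','w3')
k,V=view('wrist',s)
for a,ct,m in comps(im,mask(im,'blue'),400): print(ct,ray(k,V,ct,.012)[0])
go([.6014,-.1116,.026],-87.13)
```

```text
[ 72.3154 178.7389] [0.5927 0.0676 0.012 ]
t 6.8 pos [ 0.6013 -0.11    0.1483] jaw -87.1 xaxis [-0.0005  0.0008 -1.    ] gap 0.0406 F [ 0.1251  0.9799 -2.1577]
  turn [ 0.0013 -0.0008  0.0004] (alt [-3.1403 -0.0007 -0.0012] ) shift cm [12.2321  0.0102  0.1708]
```

View pics/w3.png

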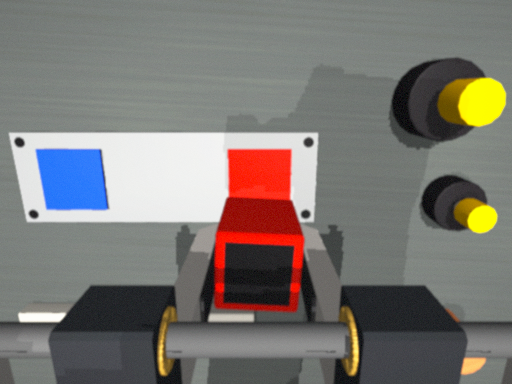

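Red support is held squarely in the jaws at (258,255), above the red pad at (260,173). I'll lower it.

Call:
arm_command([
  [[0, 0, 0], [3, 0, 0.1], 1],
  [[0, 0, 0], [6, 0, 0.15], 1],
  [[0, 0, 0], [9, 0, 0.15], 1],
  [[0, 0, 0], [11, 0, 0.15], 1],
  [[0, 0, 0], [12, 0, 0.15], 1],
  [[0, 0, 0], [12.25, 0, 0.15], 1],
  [[0, 0, 0], [12.25, 0, 0.15], 1],
  [[0, 0, 0], [12.25, 0, 0.15], 0.3],
  [[0, 0, 0], [12.25, 0, 0.15], -0.3],
  [[0, 0, 0], [12.25, 0, 0.15], -1],
  [[0, 0, 0], [12.25, 0, 0.15], -1],
  [[0, 0, 0], [12.25, 0, 0.15], -1],
  [[0, 0, 0], [12.25, 0, 0.15], -1],
  [[0, 0, 0], [10.5, 0, 0.15], -1],
  [[0, 0, 0], [7, 0, 0], -1],
  [[0, 0, 0], [3, 0, 0], -1],
  [[0, 0, 0], [-1, 2, -1], -1],
  [[0, 0, 0], [-5, 5, -3], -1],
  [[0, 0, 0], [-8, 8, -5], -1],
  [[0, 0, 0], [-8, 8, -5], -1],
])

```text
time_s: 8.8
eef_pos: [0.683, -0.0536, 0.2329]
eef_rot: [1.174, 1.23, -1.164]
force: [-0.0, 0.8, -0.7]
finger_gap: 0.0942
```

Run:
```python
from h import *
s,im=shot('wrist','w4')
k,V=view('wrist',s)
print(s['joint_velocities'])
for c in('red','blue'):
    for a,ct,m in comps(im,mask(im,c),400): print(c,a,ct,ray(k,V,ct,.012)[0])
m=mask(im,'red'); x=comps(im,m,400)[0][2]
print(fitbox(k,V,x,.60,-.11,z0=.012))
go([.5904,.3398,.15],61.1)
```

```text
[ 0.0311  0.0082  0.0346  0.1216  0.0057 -0.0604  0.0283]
red 1822 [299.5456 228.4857] [ 0.6013 -0.1112  0.012 ]
blue 1225 [158.76   221.2996] [0.6014 0.0672 0.012 ]
(np.float64(0.6069888044283278), np.float64(-0.10854503263264034), np.float64(75.64084594365121), np.float64(0.7683438660813353))
t 8.85 pos [ 0.6809 -0.0556  0.2302] jaw -87.0 xaxis [ 0.0032  0.0008 -1.    ] gap 0.0941 F [-0.55   -0.0275 -1.0065]
  turn [ 0.5569 -0.0015 -0.003 ] (alt [-2.5847  0.004  -0.002 ] ) shift cm [  8.0187  -6.9872 -39.9577]
```

View pics/w4.png

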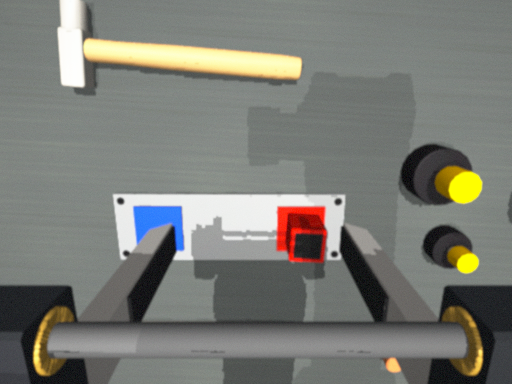

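```bash
cat >> h.py <<'E'
def inlay(k,V,im,c,z,near):
    """centre of dark inlay inside colour c, at height z"""
    m=mask(im,c).astype(np.uint8); cs,h=cv2.findContours(m,cv2.RETR_CCOMP,2); out=[]
    for i,q in enumerate(cs):
        if h[0][i][3]>=0 and cv2.contourArea(q)>80:
            (ct,wh,a)=cv2.minAreaRect(q); P=ray(k,V,ct,z)[0]
            b=ray(k,V,cv2.boxPoints((ct,wh,a)),z); d=b[1]-b[0]
            if np.linalg.norm(P[:2]-near)<.06: out.append((P[:2],np.degrees(np.arctan2(d[1],d[0]))%90,wh))
    return out
E
python3 - <<'E'
from h import *
s,im=shot('wrist','w5')
k,V=view('wrist',s)
print(s['joint_velocities'],s['eef_pos'])
for c in('blue',):
    for a,ct,m in comps(im,mask(im,c),400): print(c,a,ct,ray(k,V,ct,.012)[0])
print(inlay(k,V,im,'red',.067,[.6,-.11]))
# plate outline
m=cv2.inRange(im,(150,150,150),(255,255,255));
for n in('scene','side'):
    _,i2=shot(n,n+'1');k2,V2=view(n);print(n,inlay(k2,V2,i2,'red',.067,[.6,-.11]),inlay(k2,V2,i2,'blue',.055,[.59,.34]))
cv2.imwrite('pics/w5z.png',cv2.resize(im[170:290,90:370,::-1],None,fx=2.8,fy=2.8,interpolation=2))
E
```

```text
[ 0.0322  0.0055  0.0294  0.094   0.0033 -0.029   0.0135] [ 0.6809 -0.0556  0.2302]
blue 1314 [155.2032 219.8508] [0.6014 0.0688 0.012 ]
[(array([ 0.6035, -0.1135]), np.float64(1.0887618992603108), (28.60317039489746, 26.1419677734375))]
scene [] []
side [] []
```

View pics/w5z.png

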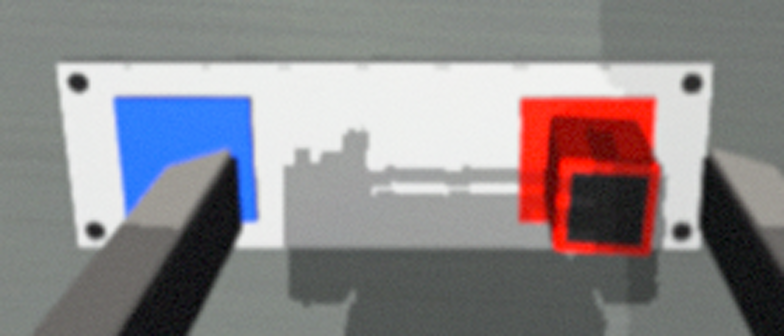

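Call:
arm_command([
  [[0, 0, 0], [0, -0.5, -3], -1],
  [[0.1, 0, 0], [0, -1, -7], -1],
  [[0.2, 0, 0], [1, -2, -11.5], -1],
  [[0.3, 0, 0], [2, -3, -16], -1],
  [[0.4, 0, 0], [3, -4, -20.5], -1],
  [[0.5, 0, 0], [4, -5, -25], -1],
  [[0.557, 0, 0], [5, -6, -29.5], -1],
  [[0.557, 0, 0], [6, -7, -34], -1],
  [[0.557, 0, 0], [7, -7, -37.5], -1],
  [[0.557, 0, 0], [8, -7, -39.5], -1],
  [[0.557, 0, 0], [8, -7, -40], -1],
  [[0.557, 0, 0], [8, -7, -40], -1],
  [[0.557, 0, 0], [8, -7, -40], -1],
  [[0.557, 0, 0], [8, -7, -40], -1],
  [[0.557, 0, 0], [8, -7, -40], -1],
])

```text
time_s: 10.5
eef_pos: [0.5898, 0.337, 0.149]
eef_rot: [1.574, 0.924, -1.573]
force: [-0.1, -0.1, -0.2]
finger_gap: 0.094
```

Run:
```python
from h import *
s,im=shot('wrist','w6')
k,V=view('wrist',s);print(s['joint_velocities'])
print(inlay(k,V,im,'blue',.055,[.59,.34]))
for a,ct,m in comps(im,mask(im,'blue'),400):print(a,ct,fitbox(k,V,m,.59,.34))
go([.5904,.3398,.013],61.1)
```

```text
[-0.0045  0.0042 -0.0032  0.0001  0.0004  0.0003 -0.0016]
[(array([0.5907, 0.3398]), np.float64(59.81346006638217), (37.0, 35.0))]
1096 [502.6077  33.4526] (np.float64(0.59), np.float64(0.34), np.float64(60.0), np.float64(0.0))
1368 [254.9656 181.8056] (np.float64(0.5909015172443235), np.float64(0.3395239157624621), np.float64(61.729306199984975), np.float64(0.9490059120272091))
t 10.55 pos [0.5896 0.3374 0.1489] jaw -119.1 xaxis [ 0.0005  0.0001 -1.    ] gap 0.0942 F [ 0.3228 -0.1331  0.1436]
  turn [-0.0039 -0.0003 -0.0004] (alt [ 3.1377 -0.0006  0.0005] ) shift cm [13.5853 -0.0575 -0.2462]
```

View pics/w6.png

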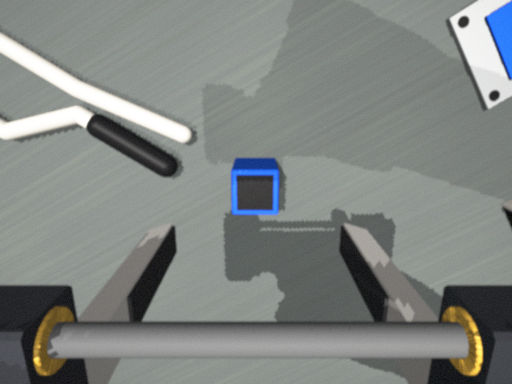

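Blue support is aligned with the jaws at (255,190). The saw handle at (175,170) is close on the left, so I'll descend with the fingers partly closed.

Call:
arm_command([
  [[0, 0, 0], [2, 0, -0.2], -0.5],
  [[0, 0, 0], [5, 0, -0.2], -0.5],
  [[0, 0, 0], [8.5, 0, -0.2], -0.5],
  [[0, 0, 0], [11.5, 0, -0.2], -0.5],
  [[0, 0, 0], [13.2, 0, -0.2], -0.5],
  [[0, 0, 0], [13.5, 0, -0.2], -0.5],
  [[0, 0, 0], [13.5, 0, -0.2], -0.5],
  [[0, 0, 0], [13.5, 0, -0.2], 1],
  [[0, 0, 0], [13.5, 0, -0.2], 1],
  [[0, 0, 0], [13.5, 0, -0.2], 1],
  [[0, 0, 0], [13.5, 0, -0.2], 1],
  [[0, 0, 0], [13.5, 0, -0.2], 1],
  [[0, 0, 0], [13.5, 0, -0.2], 1],
  [[0, 0, 0], [13.5, 0, -0.2], 1],
  [[0, 0, 0], [13.5, 0, -0.2], 1],
])

```text
time_s: 12.05
eef_pos: [0.5903, 0.34, 0.0139]
eef_rot: [1.573, 0.925, -1.572]
force: [-2.1, -1.1, 6.0]
finger_gap: 0.0393
```

Run:
```python
from h import *
go([.5924,.0676,.15],-87.13);go([.5924,.0676,.026],-87.13)
```

```text
t 12.05 pos [0.5903 0.34   0.0139] jaw -119.1 xaxis [ 0.0003  0.0002 -1.    ] gap 0.0393 F [-2.0737 -1.1041  6.0347]
  turn [-0.5573 -0.0003 -0.0003] (alt [ 2.5843 -0.0004  0.0004] ) shift cm [-13.6141  13.4165  23.7103]
t 12.05 pos [0.5903 0.34   0.0139] jaw -119.1 xaxis [ 0.0003  0.0002 -1.    ] gap 0.0393 F [-2.0737 -1.1041  6.0347]
  turn [-0.5573 -0.0003 -0.0003] (alt [ 2.5843 -0.0004  0.0004] ) shift cm [-1.2141 13.4141 23.7145]
```

Call:
arm_command([
  [[0, 0, 0], [-1.5, 0, 0], 1],
  [[0, 0, 0], [-4, 0, 0], 1],
  [[0, 0, 0], [-7, 0, 0], 1],
  [[0, 0, 0], [-10, 0.5, 1], 1],
  [[-0.1, 0, 0], [-12, 1.5, 3], 1],
  [[-0.2, 0, 0], [-13, 3, 6], 1],
  [[-0.3, 0, 0], [-13.5, 5, 9], 1],
  [[-0.4, 0, 0], [-13.5, 7, 12.5], 1],
  [[-0.5, 0, 0], [-13.5, 9, 16], 1],
  [[-0.557, 0, 0], [-13.5, 11, 19.5], 1],
  [[-0.557, 0, 0], [-13.5, 12.5, 22], 1],
  [[-0.557, 0, 0], [-13.5, 13.3, 23.4], 1],
  [[-0.557, 0, 0], [-13.5, 13.4, 23.7], 1],
  [[-0.557, 0, 0], [-13.5, 13.4, 23.7], 1],
  [[-0.557, 0, 0], [-13.5, 13.4, 23.7], 1],
  [[-0.557, 0, 0], [-13.5, 13.4, 23.7], 1],
])

```text
time_s: 13.65
eef_pos: [0.5921, 0.0694, 0.1485]
eef_rot: [1.171, 1.234, -1.171]
force: [0.5, -0.4, -2.2]
finger_gap: 0.0397
```

Run:
```python
from h import *
s,im=shot('wrist','w7');k,V=view('wrist',s)
print(inlay(k,V,im,'red',.067,[.6,-.11]))
go([.5924,.0676,.026],-87.13)
```

```text
[(array([ 0.6035, -0.1142]), np.float64(89.99322968885318), (38.2070426940918, 42.88147735595703))]
t 13.7 pos [0.5921 0.0691 0.1484] jaw -87.0 xaxis [-0.0002  0.0004 -1.    ] gap 0.0396 F [-0.729   1.0567 -2.3207]
  turn [ 0.0014 -0.0004  0.0002] (alt [-3.1402 -0.0003 -0.0006] ) shift cm [12.24    0.0286  0.1553]
```

View pics/w7.png

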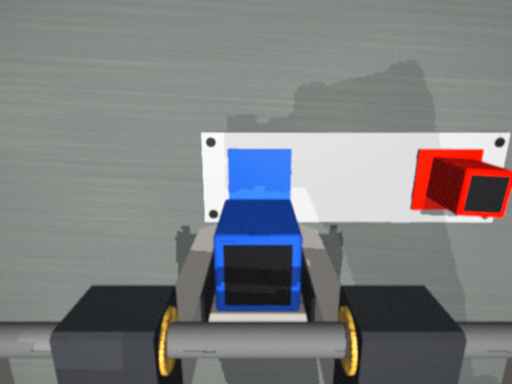

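Blue is squarely held at (258,255) over its pad, and red is standing on its pad. I'll lower blue.

Call:
arm_command([
  [[0, 0, 0], [3, 0, 0.1], 1],
  [[0, 0, 0], [6, 0, 0.12], 1],
  [[0, 0, 0], [9, 0, 0.12], 1],
  [[0, 0, 0], [11, 0, 0.12], 1],
  [[0, 0, 0], [12, 0, 0.12], 1],
  [[0, 0, 0], [12.25, 0, 0.12], 1],
  [[0, 0, 0], [12.25, 0, 0.12], 1],
  [[0, 0, 0], [12.25, 0, 0.12], 0.3],
  [[0, 0, 0], [12.25, 0, 0.12], -0.3],
  [[0, 0, 0], [12.25, 0, 0.12], -0.5],
  [[0, 0, 0], [12.25, 0, 0.12], -0.5],
  [[0, 0, 0], [12.25, 0, 0.12], -0.5],
  [[0, 0, 0], [10.5, 0, 0.12], -0.5],
  [[0, 0, 0], [7, 0, 0], -0.8],
  [[0, 0, 0], [3, 0, 0], -1],
  [[0, 0, 0], [-1, 1, 2], -1],
  [[0, 0, 0], [-4, 3, 5], -1],
  [[0, 0, 0], [-5, 4, 8], -1],
  [[0, 0, 0], [-5, 4, 9], -1],
  [[0, 0, 0], [-5, 4, 9], -1],
])

```text
time_s: 15.7
eef_pos: [0.6364, -0.0218, 0.1981]
eef_rot: [1.174, 1.231, -1.175]
force: [0.1, -0.9, -0.4]
finger_gap: 0.0941
```

Call:
arm_command([
  [[0, 0, 0], [0, 0, 0], -1],
  [[0, 0, 0], [0, 0, 0], -1],
  [[0, 0, 0], [0, 0, 0], -1],
])

```text
time_s: 16.0
eef_pos: [0.6363, -0.0189, 0.1981]
eef_rot: [1.171, 1.234, -1.172]
force: [0.7, 0.4, 0.6]
finger_gap: 0.0946
```

Run:
```python
from h import *
s,im=shot('wrist','w8');k,V=view('wrist',s)
print(s['eef_pos'],s['joint_velocities'])
r=inlay(k,V,im,'red',.067,[.6,-.11]);b=inlay(k,V,im,'blue',.067,[.59,.07]);print(r,b)
for a,ct,m in comps(im,mask(im,'copper'),60): print('cu',a,ct,ray(k,V,ct,.04)[0])
cv2.imwrite('pics/w8z.png',cv2.resize(im[:,:,::-1],(800,600),interpolation=2))
```

```text
[ 0.6363 -0.0189  0.1981] [ 0.0018 -0.0002  0.0045 -0.0033  0.0009  0.0005  0.001 ]
[] []
```

View pics/w8z.png

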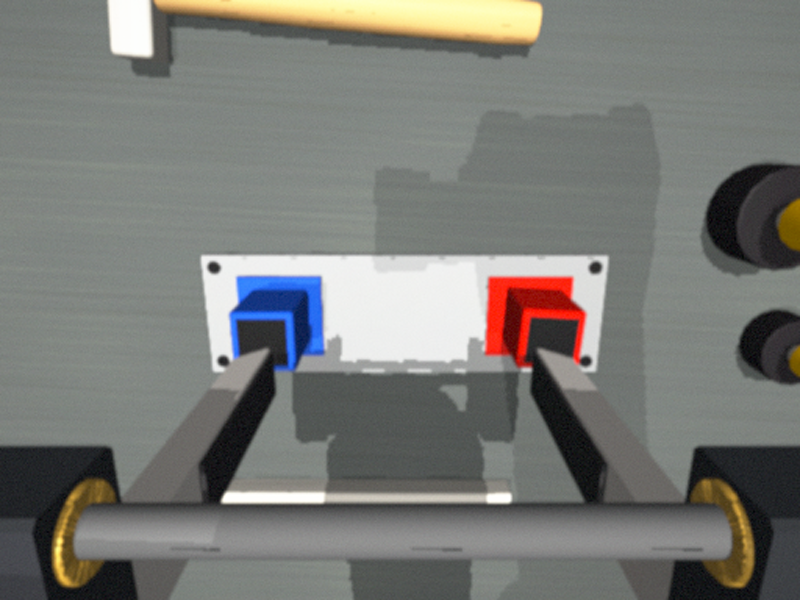

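Both supports stand on their pads, symmetric in the picture at (268,325) and (545,325) on the 800x600 scale. Next I'll look at the copper bars.

Run:
```python
from h import *
print(bot.read_state()['joint_positions'])
go([.44,-.315,.17],2.87)
```

```text
[ 0.1408  0.454  -0.2159  1.5837  0.1045  1.1157 -1.6196]
t 16.05 pos [ 0.6364 -0.0192  0.1982] jaw -87.1 xaxis [-0.0005  0.0003 -1.    ] gap 0.0938 F [-0.4071 -0.1527  0.2829]
  turn [-1.5698 -0.0006  0.0002] (alt [1.5718 0.0002 0.0006] ) shift cm [  2.8221 -21.1208  28.5412]
```

Call:
arm_command([
  [[-0.1, 0, 0], [0, -1.5, 2], -1],
  [[-0.24, 0, 0], [0, -3.5, 4.5], -1],
  [[-0.38, 0, 0], [0, -5.5, 7], -1],
  [[-0.52, 0, 0], [0, -7.5, 10], -1],
  [[-0.66, 0, 0], [0, -9.5, 13], -1],
  [[-0.8, 0, 0], [0, -11.5, 16], -1],
  [[-0.94, 0, 0], [0.5, -13.5, 19], -1],
  [[-1.08, 0, 0], [1, -15.5, 21.5], -1],
  [[-1.22, 0, 0], [1.5, -17.5, 24], -1],
  [[-1.36, 0, 0], [2, -19.2, 26], -1],
  [[-1.5, 0, 0], [2.5, -20.5, 27.7], -1],
  [[-1.57, 0, 0], [2.8, -21.1, 28.5], -1],
  [[-1.57, 0, 0], [2.8, -21.1, 28.5], -1],
  [[-1.57, 0, 0], [2.8, -21.1, 28.5], -1],
  [[-1.57, 0, 0], [2.8, -21.1, 28.5], -1],
  [[-1.57, 0, 0], [2.8, -21.1, 28.5], -1],
])

```text
time_s: 17.65
eef_pos: [0.4407, -0.3146, 0.1706]
eef_rot: [-0.039, 1.57, 0.039]
force: [0.5, -0.2, 0.8]
finger_gap: 0.0938
```

```bash
cat >> h.py <<'E'
def cylmask(k,V,x,y,r,h,shape,z0=0):
    t=np.linspace(0,2*np.pi,40);P=np.vstack([np.c_[x+r*np.cos(t),y+r*np.sin(t),0*t+z] for z in(z0,z0+h)])
    m=np.zeros(shape,np.uint8);cv2.fillConvexPoly(m,np.int32(np.round(cv2.convexHull(np.float32(proj(k,V,P)))*16)),1,8,4);return m>0
def fitcyl(k,V,m,x0,y0,r,h,z0=0,fr=False):
    U=4;t=cv2.resize(m.astype(np.uint8)*255,None,fx=U,fy=U,interpolation=cv2.INTER_LINEAR)>127
    k4=k.copy();k4[:2,2]=(k[:2,2]+.5)*U-.5;k4[0,0]*=U;k4[1,1]*=U
    def f(p):
        q=cylmask(k4,V,p[0],p[1],p[2] if fr else r,p[3] if fr else h,t.shape,z0);return 1-np.sum(q&t)/np.sum(q|t)
    s0=[x0,y0]+([r,h] if fr else []);sx=[s0]+[[v+(.012 if i==j else 0) for j,v in enumerate(s0)] for i in range(len(s0))]
    o=minimize(f,s0,method='Nelder-Mead',options=dict(initial_simplex=sx,xatol=1e-5,fatol=1e-6,maxiter=250));return o.x,1-o.fun
E
python3 - <<'E'
from h import *
s,im=shot('wrist','w9');k,V=view('wrist',s);print(s['eef_pos'],s['joint_velocities'])
for a,ct,m in comps(im,mask(im,'copper'),100):
    P=ray(k,V,ct,.028)[0];print(a,ct,P,fitcyl(k,V,m,P[0],P[1],.019,.056),fitcyl(k,V,m,P[0],P[1],.019,.056,fr=True))
E
```

```text
[ 0.4407 -0.3146  0.1706] [ 0.0017  0.0006  0.0019  0.0005  0.0005 -0.0019  0.0083]
1422 [257.2651 185.507 ] [ 0.4413 -0.323   0.028 ] (array([ 0.4434, -0.3226]), np.float64(0.8047690014903129)) (array([ 0.4413, -0.3209,  0.0165,  0.0596]), np.float64(0.8246771309358235))
```

View pics/w9.png

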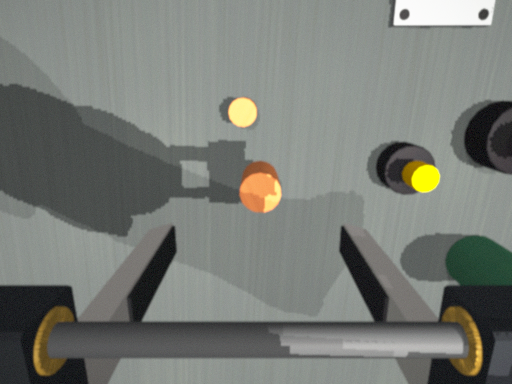

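Copper candidates are (260,187), the larger, and (242,112), the smaller. The larger one is about 42 px across at its top. I'll confirm in a crop with a wider colour mask.

```bash
sed -i "s/'copper':.*(v>80),'yellow'/'copper':(h>3)\&(h<26)\&(s>90)\&(v>60),'yellow'/" h.py
python3 - <<'E'
from h import *
s=bot.read_state();k,V=view('wrist',s)
im=cv2.imread('pics/w9.png')[:,:,::-1].copy()
for a,ct,m in comps(im,mask(im,'copper'),100):
    if ct[1]>250: continue
    P=ray(k,V,ct,.028)[0];print(a,ct,P,fitcyl(k,V,m,P[0],P[1],.019,.056),fitcyl(k,V,m,P[0],P[1],.019,.056,fr=True))
cv2.imwrite('pics/w9z.png',cv2.resize(im[80:230,180:480,::-1],None,fx=2.6,fy=2.6,interpolation=2))
go([.4407,-.3146,.013],2.87)
E
```

```text
171 [241.2456 111.3275] [ 0.4229 -0.2525  0.028 ] (array([ 0.4305, -0.2536]), np.float64(0.10559221952066689)) (array([ 0.4248, -0.2511,  0.0123,  0.0601]), np.float64(0.2261894736842105))
1656 [259.1274 187.0211] [ 0.4431 -0.3245  0.028 ] (array([ 0.4434, -0.3225]), np.float64(0.9277342370966604)) (array([ 0.4436, -0.3232,  0.0193,  0.052 ]), np.float64(0.9354481477512235))
315 [410.6857 170.7175] [ 0.5896 -0.3008  0.028 ] (array([ 0.5771, -0.2973]), np.float64(0.13726292809387364)) (array([ 0.6026, -0.3065,  0.0104, -0.    ]), np.float64(0.5362790697674419))
t 17.7 pos [ 0.4406 -0.3147  0.1706] jaw 2.8 xaxis [ 0.0002 -0.     -1.    ] gap 0.0942 F [0.4594 0.2833 0.3274]
  turn [-0.0008  0.0002  0.    ] (alt [ 3.1408  0.     -0.0002] ) shift cm [15.7583  0.0101  0.0125]
```

View pics/w9z.png

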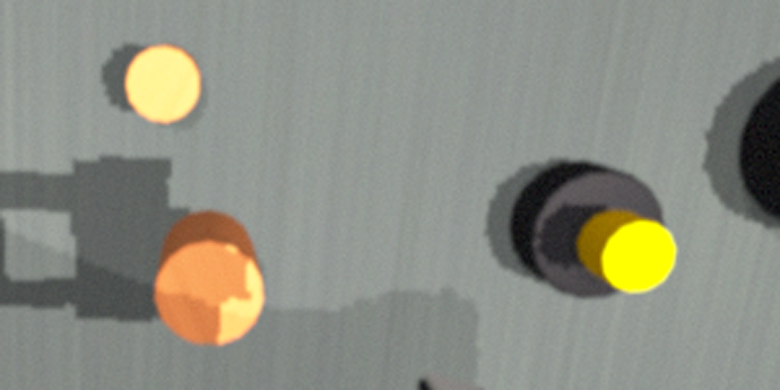

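The larger bar measures r≈19 mm and h≈55 mm, so it is the one meant. The nearby weight's disc is about 50 px, roughly 50 mm. I'll grasp the bar now.

Call:
arm_command([
  [[0, 0, 0], [2, -0.4, 0.2], -1],
  [[0, 0, 0], [5, -0.8, 0.3], -1],
  [[0, 0, 0], [9, -0.8, 0.3], -1],
  [[0, 0, 0], [12.5, -0.8, 0.3], -1],
  [[0, 0, 0], [15, -0.8, 0.3], -1],
  [[0, 0, 0], [15.7, -0.8, 0.3], -1],
  [[0, 0, 0], [15.7, -0.8, 0.3], -1],
  [[0, 0, 0], [15.7, -0.8, 0.3], 1],
  [[0, 0, 0], [15.7, -0.8, 0.3], 1],
  [[0, 0, 0], [15.7, -0.8, 0.3], 1],
  [[0, 0, 0], [15.7, -0.8, 0.3], 1],
  [[0, 0, 0], [15.7, -0.8, 0.3], 1],
  [[0, 0, 0], [15.7, -0.8, 0.3], 1],
  [[0, 0, 0], [15.7, -0.8, 0.3], 1],
  [[0, 0, 0], [15.7, -0.8, 0.3], 1],
  [[0, 0, 0], [14, -0.8, 0.3], 1],
  [[0, 0, 0], [11, -0.8, 0.3], 1],
  [[0, 0, 0], [7, -0.8, 0.3], 1],
  [[0, 0, 0], [3, -0.8, 0.3], 1],
  [[0, 0, 0], [0, -0.8, 0.3], 1],
])

```text
time_s: 19.7
eef_pos: [0.4434, -0.3231, 0.1724]
eef_rot: [-0.039, 1.57, 0.038]
force: [0.8, -1.1, -4.7]
finger_gap: 0.0375
```

Run:
```python
from h import *
go([.5969,-.022,.18],2.87);go([.5969,-.022,.022],2.87)
```

```text
t 19.7 pos [ 0.4434 -0.3231  0.1724] jaw 2.8 xaxis [ 0.0005 -0.0003 -1.    ] gap 0.0375 F [ 0.7518 -1.1313 -4.6644]
  turn [-0.0009  0.0005  0.0004] (alt [ 3.1406  0.0006 -0.0008] ) shift cm [-0.7593 29.3187 16.8071]
t 19.7 pos [ 0.4434 -0.3231  0.1724] jaw 2.8 xaxis [ 0.0005 -0.0003 -1.    ] gap 0.0375 F [ 0.7518 -1.1313 -4.6644]
  turn [-0.0009  0.0005  0.0004] (alt [ 3.1406  0.0006 -0.0008] ) shift cm [15.0407 29.3246 16.7993]
```

Call:
arm_command([
  [[0, 0, 0], [-0.5, 1.5, 1], 1],
  [[0, 0, 0], [-0.7, 4, 2.5], 1],
  [[0, 0, 0], [-0.7, 7.5, 4.3], 1],
  [[0, 0, 0], [-0.7, 11, 6.3], 1],
  [[0, 0, 0], [-0.7, 14.5, 8.3], 1],
  [[0, 0, 0], [-0.7, 18, 10.3], 1],
  [[0, 0, 0], [-0.7, 21.5, 12.3], 1],
  [[0, 0, 0], [-0.7, 25, 14.3], 1],
  [[0, 0, 0], [-0.7, 27.5, 15.8], 1],
  [[0, 0, 0], [-0.7, 29, 16.6], 1],
  [[0, 0, 0], [-0.7, 29.3, 16.8], 1],
  [[0, 0, 0], [-0.7, 29.3, 16.8], 1],
  [[0, 0, 0], [-0.7, 29.3, 16.8], 1],
  [[0, 0, 0], [-0.7, 29.3, 16.8], 1],
])

```text
time_s: 21.1
eef_pos: [0.5965, -0.0238, 0.1774]
eef_rot: [-0.038, 1.571, 0.037]
force: [-0.1, 0.4, -5.7]
finger_gap: 0.0376
```

Run:
```python
from h import *
s,im=shot('wrist','w10');k,V=view('wrist',s)
print(inlay(k,V,im,'red',.067,[.6,-.11]),inlay(k,V,im,'blue',.067,[.59,.07]))
go([.5969,-.022,.022],2.87)
```

```text
[] [(array([0.5935, 0.0671]), np.float64(1.8102976966272735), (39.0, 41.0))]
t 21.15 pos [ 0.5966 -0.0235  0.1775] jaw 2.7 xaxis [-0.0002 -0.0004 -1.    ] gap 0.0377 F [-0.2543  0.1322 -4.8761]
  turn [-0.0027 -0.0002  0.0004] (alt [3.1389 0.0006 0.0003] ) shift cm [15.5463  0.1556  0.0369]
```

View pics/w10.png

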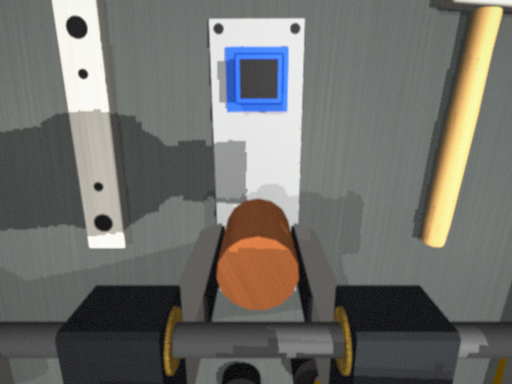

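Copper is upright in the jaws at (258,255). Seen from nearly overhead at (258,78), blue measures within 1 mm of its pad centre. I'll lower the bar.

Call:
arm_command([
  [[0, 0, 0], [2, 0.15, 0], 1],
  [[0, 0, 0], [5, 0.15, 0], 1],
  [[0, 0, 0], [9, 0.15, 0], 1],
  [[0, 0, 0], [12.5, 0.15, 0], 1],
  [[0, 0, 0], [14.5, 0.15, 0], 1],
  [[0, 0, 0], [15.4, 0.15, 0], 1],
  [[0, 0, 0], [15.55, 0.15, 0], 1],
  [[0, 0, 0], [15.55, 0.15, 0], 1],
  [[0, 0, 0], [15.55, 0.15, 0], 0.3],
  [[0, 0, 0], [15.55, 0.15, 0], -0.3],
  [[0, 0, 0], [15.55, 0.15, 0], -0.5],
  [[0, 0, 0], [15.55, 0.15, 0], -0.5],
  [[0, 0, 0], [15.55, 0.15, 0], -0.5],
  [[0, 0, 0], [13.5, 0.15, 0], -0.5],
  [[0, 0, 0], [10, 0.15, 0], -0.8],
  [[0, 0, 0], [6, 0.15, 0], -1],
  [[0, 0, 0], [2, 0, -3], -1],
  [[0, 0, 0], [-1, 0, -7], -1],
  [[0, 0, 0], [-3, 0, -9], -1],
  [[0, 0, 0], [-3, 0, -10], -1],
])

```text
time_s: 23.15
eef_pos: [0.4968, -0.0274, 0.2101]
eef_rot: [-0.04, 1.566, 0.037]
force: [1.2, 0.3, -0.7]
finger_gap: 0.0938
```

Call:
arm_command([
  [[0, 0, 0], [0, 0, 0], -1],
  [[0, 0, 0], [0, 0, 0], -1],
  [[0, 0, 0], [0, 0, 0], -1],
])

```text
time_s: 23.45
eef_pos: [0.4974, -0.027, 0.2065]
eef_rot: [-0.038, 1.572, 0.039]
force: [0.2, 0.9, -0.1]
finger_gap: 0.0937
```

Run:
```python
from h import *
s,im=shot('wrist','w11');k,V=view('wrist',s);print(s['eef_pos'])
for a,ct,m in comps(im,mask(im,'copper'),400):
    P=ray(k,V,ct,.036)[0]
    if ct[1]<300: print(a,ct,fitcyl(k,V,m,P[0],P[1],.019,.056,z0=.008))
print(inlay(k,V,im,'red',.067,[.6,-.11]),inlay(k,V,im,'blue',.067,[.59,.07]))
```

```text
[ 0.4974 -0.027   0.2065]
1561 [355.1147 170.4318] (array([ 0.5978, -0.0199]), np.float64(0.9122159713596844))
845 [504.6272 209.1444] (array([ 0.7956, -0.0762]), np.float64(0.5684131429742468))
[] [(array([0.594 , 0.0672]), np.float64(7.157708049505771), (38.0, 37.0))]
```

View pics/w11.png

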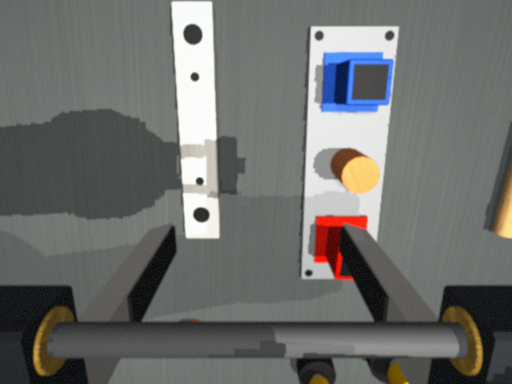

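Copper stands mid-plate at (355,170). The rail is at (196,120) with large holes at (193,34) and (201,214). I'll measure it.

Run:
```python
from h import *
s=bot.read_state();k,V=view('wrist',s)
im=cv2.imread('pics/w11.png')
g=cv2.cvtColor(im,cv2.COLOR_BGR2GRAY)
sub=np.zeros_like(g);sub[0:245,165:225]=g[0:245,165:225]
m=(g<60)&(sub>0)
H=[]
for a,ct,_ in comps(im,m,15):
    if 180<ct[0]<210: P=ray(k,V,ct,.02)[0];print(a,ct,P);H.append(P)
H=np.array(H);
i=np.argsort(H[:,1]);H=H[i];d=H[-1]-H[0];print('mid',(H[0]+H[-1])/2,(H[1]+H[-2])/2,'ang',np.degrees(np.arctan2(d[1],d[0])),np.linalg.norm(d))
for row in(60,110,150,210):
    r=cv2.GaussianBlur(g,(3,3),0)[row,160:230].astype(int);dd=np.diff(r);a,b=160+dd.argmax()+.5,160+dd.argmin()+.5
    print(row,a,b,ray(k,V,[[a,row],[b,row]],.02)[:,:2].ravel())
```

```text
169 [191.9053  33.7988] [0.4258 0.1056 0.02  ]
21 [194.1905  76.1429] [0.4279 0.0657 0.02  ]
19 [199.2632 180.6316] [ 0.4333 -0.0449  0.02  ]
131 [200.8931 214.3969] [ 0.4352 -0.0849  0.02  ]
mid [0.4305 0.0103 0.02  ] [0.4306 0.0104 0.02  ] ang 92.83498648447859 0.19070829381563117
60 174.5 213.5 [0.408  0.0803 0.4475 0.0822]
110 177.5 215.5 [0.4103 0.0309 0.4502 0.0329]
150 179.5 216.5 [ 0.4117 -0.0115  0.452  -0.0095]
210 207.5 193.5 [ 0.4427 -0.0792  0.4267 -0.08  ]
```

Run:
```python
from h import *
go([.4305,.0104,.006],2.85)
```

```text
t 23.5 pos [ 0.4973 -0.0269  0.2065] jaw 2.8 xaxis [-0.0014  0.0009 -1.    ] gap 0.0942 F [ 0.4847 -0.1626  0.0131]
  turn [-0.0004 -0.0014 -0.001 ] (alt [ 3.1412 -0.0015  0.0022] ) shift cm [20.0619  4.0402 -6.462 ]
```

Call:
arm_command([
  [[0, 0, 0], [2, 1, -1.5], -1],
  [[0, 0, 0], [5, 2, -3.5], -1],
  [[0, 0, 0], [8, 3.3, -5.5], -1],
  [[0, 0, 0], [11, 4, -6.4], -1],
  [[0, 0, 0], [14, 4, -6.5], -1],
  [[0, 0, 0], [17, 4, -6.5], -1],
  [[0, 0, 0], [19, 4, -6.5], -1],
  [[0, 0, 0], [19.7, 4, -6.5], -1],
  [[0, 0, 0], [19.9, 4, -6.5], -1],
  [[0, 0, 0], [19.9, 4, -6.5], -1],
  [[0, 0, 0], [19.9, 4, -6.5], -1],
])

```text
time_s: 24.6
eef_pos: [0.4308, 0.0096, 0.0092]
eef_rot: [-0.038, 1.569, 0.038]
force: [-0.0, 0.3, 0.1]
finger_gap: 0.0938
```

Run:
```python
from h import *
s,im=shot('wrist','w12');go([.4305,.0104,.005],2.85)
```

```text
t 24.65 pos [0.4307 0.0095 0.0092] jaw 2.8 xaxis [ 0.0014 -0.0001 -1.    ] gap 0.0942 F [0.71   0.192  0.3287]
  turn [-0.0009  0.0013  0.0002] (alt [ 3.1407  0.0003 -0.0021] ) shift cm [ 0.4229  0.0911 -0.0209]
```

View pics/w12.png

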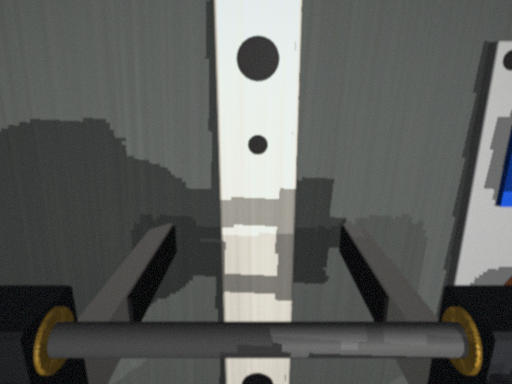

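The rail is centred between the open jaws at (258,260). I'll close and lift.

Call:
arm_command([
  [[0, 0, 0], [0.3, 0.1, 0], -1],
  [[0, 0, 0], [0.4, 0.1, 0], -1],
  [[0, 0, 0], [0.4, 0.1, 0], 1],
  [[0, 0, 0], [0.4, 0.1, 0], 1],
  [[0, 0, 0], [0.4, 0.1, 0], 1],
  [[0, 0, 0], [0.4, 0.1, 0], 1],
  [[0, 0, 0], [0.4, 0.1, 0], 1],
  [[0, 0, 0], [0.4, 0.1, 0], 1],
  [[0, 0, 0], [0.4, 0.1, 0], 1],
  [[0, 0, 0], [0.4, 0.1, 0], 1],
  [[0, 0, 0], [-0.5, 0.1, 0], 1],
  [[0, 0, 0], [-2, 0.1, 0], 1],
  [[0, 0, 0], [-5, 0.1, 0], 1],
  [[0, 0, 0], [-9, 0.1, 0], 1],
  [[0, 0, 0], [-12.5, 0.1, 0], 1],
  [[0, 0, 0], [-14, 0.1, 0], 1],
  [[0, 0, 0], [-14, 0.1, 0], 1],
  [[0, 0, 0], [-14, 0.1, 0], 1],
], newtons=55)

```text
time_s: 26.45
eef_pos: [0.4296, 0.0104, 0.148]
eef_rot: [-0.039, 1.571, 0.038]
force: [-0.1, 0.3, -5.9]
finger_gap: 0.0393
```

Run:
```python
from h import *
s,im=shot('wrist','w13');go([.5969,-.022,.147],2.87);print(s['wrist_torque'])
for n in('scene','side'):shot(n,n+'2')
a=cv2.imread('pics/side2.png')[80:300,130:350];cv2.imwrite('pics/side2z.png',cv2.resize(a,None,fx=2.7,fy=2.7,interpolation=2))
```

```text
t 26.5 pos [0.4293 0.0105 0.1475] jaw 2.8 xaxis [-0.0016  0.0001 -1.    ] gap 0.0392 F [ 0.5073  0.3001 -5.4472]
  turn [-0.0012 -0.0016 -0.0002] (alt [ 3.1404 -0.0003  0.0025] ) shift cm [ 0.0264 -4.0669 16.5813]
[-0.061  -0.0352 -0.0721]
```

View pics/w13.png

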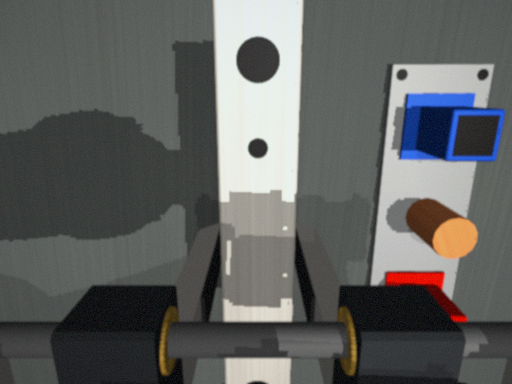

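View pics/side2z.png

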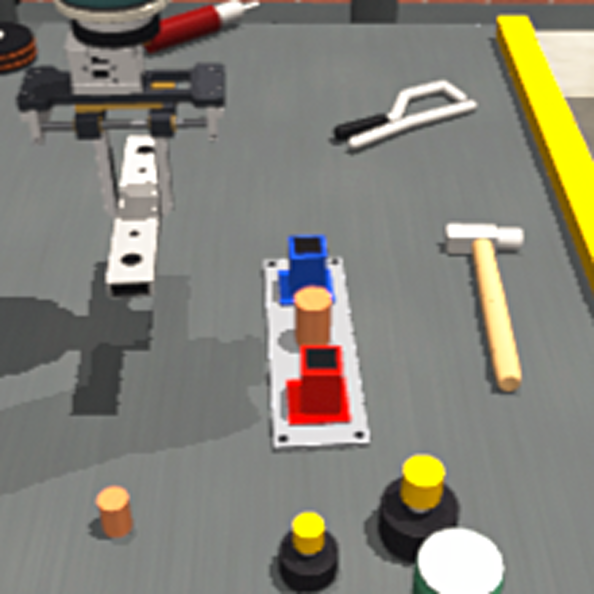

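The rail is held level at its middle, and both supports and the copper bar are standing. I'll carry it over.

Call:
arm_command([
  [[0, 0, 0], [0, -0.3, 1], 1],
  [[0, 0, 0], [0, -1, 3.5], 1],
  [[0, 0, 0], [0, -1.8, 7], 1],
  [[0, 0, 0], [0, -2.6, 10.5], 1],
  [[0, 0, 0], [0, -3.4, 13.5], 1],
  [[0, 0, 0], [0, -3.9, 15.5], 1],
  [[0, 0, 0], [0, -4.1, 16.5], 1],
  [[0, 0, 0], [0, -4.1, 16.6], 1],
  [[0, 0, 0], [0, -4.1, 16.6], 1],
  [[0, 0, 0], [0, -4.1, 16.6], 1],
  [[0, 0, 0], [0, -4.1, 16.6], 1],
  [[0, 0, 0], [0, -4.1, 16.6], 1],
])

```text
time_s: 27.8
eef_pos: [0.5976, -0.0223, 0.1487]
eef_rot: [-0.039, 1.57, 0.038]
force: [-0.1, 0.1, -5.9]
finger_gap: 0.0396
```

Run:
```python
from h import *
s,im=shot('wrist','w14');go([.5969,-.022,.074],2.87)
```

```text
t 27.85 pos [ 0.5977 -0.0223  0.1487] jaw 2.8 xaxis [ 0.0001 -0.0002 -1.    ] gap 0.0397 F [ 0.12    0.2848 -5.7272]
  turn [-0.0011  0.0001  0.0002] (alt [ 3.1405  0.0003 -0.0001] ) shift cm [ 7.4651  0.0344 -0.0748]
```

View pics/w14.png

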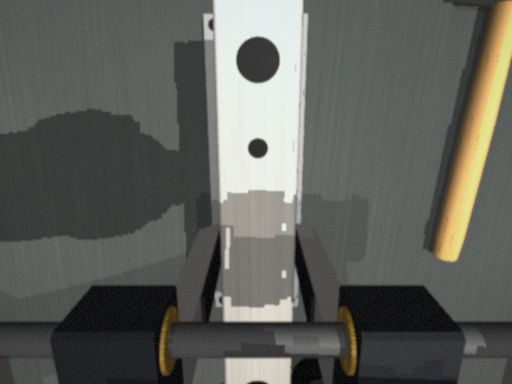

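The rail is parallel to the plate and centred over it. I'll descend gently.

Call:
arm_command([
  [[0, 0, 0], [1, 0, -0.05], 1],
  [[0, 0, 0], [3, 0, -0.05], 1],
  [[0, 0, 0], [5, 0, -0.05], 1],
  [[0, 0, 0], [6.5, 0, -0.05], 1],
  [[0, 0, 0], [7.2, 0, -0.05], 1],
  [[0, 0, 0], [7.4, 0, -0.05], 1],
  [[0, 0, 0], [7.4, 0, -0.05], 1],
  [[0, 0, 0], [7.4, 0, -0.05], 1],
])

```text
time_s: 28.65
eef_pos: [0.5979, -0.0222, 0.0752]
eef_rot: [-0.039, 1.569, 0.038]
force: [-0.1, 0.5, -5.2]
finger_gap: 0.0392
```

Call:
arm_command([
  [[0, 0, 0], [0.1, 0, 0], 1],
  [[0, 0, 0], [0.2, 0, 0], 1],
  [[0, 0, 0], [0.2, 0, 0], 1],
])

```text
time_s: 28.95
eef_pos: [0.5974, -0.0223, 0.0725]
eef_rot: [-0.038, 1.57, 0.038]
force: [0.4, 0.8, -4.9]
finger_gap: 0.0396
```

Call:
arm_command([
  [[0, 0, 0], [0.05, 0, 0], 1],
  [[0, 0, 0], [0.1, 0, 0], 1],
  [[0, 0, 0], [0.1, 0, 0], 1],
])

```text
time_s: 29.25
eef_pos: [0.5975, -0.0223, 0.0716]
eef_rot: [-0.038, 1.57, 0.038]
force: [-1.0, -0.2, -2.8]
finger_gap: 0.0392
```

Contact has begun: the vertical reading fell from -5 to -2.8 N. I'll release and retreat straight up.

Call:
arm_command([
  [[0, 0, 0], [0.05, 0, 0], 1],
  [[0, 0, 0], [0.05, 0, 0], 0.5],
  [[0, 0, 0], [0.05, 0, 0], 0],
  [[0, 0, 0], [0.05, 0, 0], -0.4],
  [[0, 0, 0], [0.05, 0, 0], -0.5],
  [[0, 0, 0], [0.05, 0, 0], -0.5],
  [[0, 0, 0], [0.05, 0, 0], -0.5],
  [[0, 0, 0], [-1.5, 0, 0], -0.5],
  [[0, 0, 0], [-5, 0, 0], -0.5],
  [[0, 0, 0], [-9, 0, 0], -1],
  [[0, 0, 0], [-12, -4, 0], -1],
  [[0, 0, 0], [-13, -8, 0], -1],
  [[0, 0, 0], [-13, -10, 0], -1],
  [[0, 0, 0], [-13, -10, 0], -1],
  [[0, 0, 0], [-13, -10, 0], -1],
  [[0, 0, 0], [-13, -10, 0], -1],
])

```text
time_s: 30.85
eef_pos: [0.6023, -0.1207, 0.2018]
eef_rot: [-0.039, 1.57, 0.04]
force: [0.1, -0.5, -0.2]
finger_gap: 0.0938
```

Run:
```python
from h import *
s,im=shot('wrist','w15');k,V=view('wrist',s)
g=cv2.cvtColor(im,cv2.COLOR_RGB2GRAY)
for a,ct,_ in comps(im,g<55,15):
    P=ray(k,V,ct,.087)[0]
    if abs(P[0]-.597)<.04 and abs(P[1]+.02)<.15 and ct[1]<300: print(a,ct,P)
go([.585,-.298,.2],2.87)
shot('side','side3');a=cv2.imread('pics/side3.png')[130:330,150:350];cv2.imwrite('pics/side3z.png',cv2.resize(a,None,fx=3,fy=3,interpolation=2))
```

```text
281 [257.1779 181.4982] [ 0.6024 -0.1176  0.087 ]
27 [224.9259 197.4074] [ 0.5738 -0.134   0.087 ]
20 [287.3  198.15] [ 0.6305 -0.1319  0.087 ]
t 30.9 pos [ 0.6023 -0.1208  0.2017] jaw 2.9 xaxis [ 0.      0.0005 -1.    ] gap 0.0938 F [0.0075 0.7485 0.6191]
  turn [ 0.0007  0.     -0.0005] (alt [-3.1409  0.0007  0.0001] ) shift cm [  0.1622 -17.6141  -2.6297]
```

View pics/w15.png

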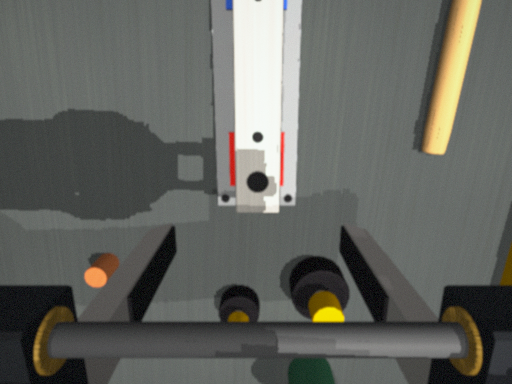

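View pics/side3z.png

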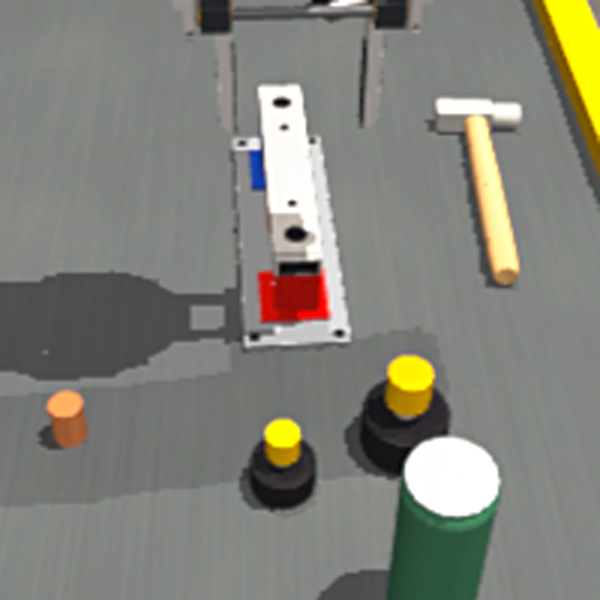

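The rail lies across both supports: hole at (257,181) puts its centre at about (0.5976,-0.0223). Now the weight. Candidates are (283,460) and (405,410) in the side crop. The smaller one should be the 50 mm one, and I'll confirm it from above.

Call:
arm_command([
  [[0.1, 0, 0], [-1, -2, 0], -1],
  [[0.24, 0, 0], [-2, -4, -0.3], -1],
  [[0.38, 0, 0], [-3, -6.5, -0.6], -1],
  [[0.52, 0, 0], [-4, -9, -0.9], -1],
  [[0.66, 0, 0], [-4, -11.5, -1.1], -1],
  [[0.8, 0, 0], [-4, -13.5, -1.3], -1],
  [[0.94, 0, 0], [-4, -15.5, -1.4], -1],
  [[1.08, 0, 0], [-4, -17, -1.5], -1],
  [[1.22, 0, 0], [-4, -17.6, -1.5], -1],
  [[1.36, 0, 0], [-4, -17.6, -1.5], -1],
  [[1.5, 0, 0], [-4, -17.6, -1.5], -1],
  [[1.57, 0, 0], [-4, -17.6, -1.5], -1],
  [[1.57, 0, 0], [-4, -17.6, -1.5], -1],
  [[1.57, 0, 0], [-4, -17.6, -1.5], -1],
  [[1.57, 0, 0], [-4, -17.6, -1.5], -1],
])

```text
time_s: 32.45
eef_pos: [0.596, -0.2983, 0.2414]
eef_rot: [1.171, 1.234, -1.171]
force: [0.7, 0.3, 0.1]
finger_gap: 0.0943
```

Run:
```python
from h import *
s,im=shot('wrist','w16');k,V=view('wrist',s);print(s['eef_pos'],s['joint_velocities'].round(3))
for a,ct,m in comps(im,mask(im,'yellow'),100):
    if ct[1]>300: continue
    P=ray(k,V,ct,.05)[0];print(a,ct,P,fitcyl(k,V,m,P[0],P[1],.0125,.023,z0=.037),fitcyl(k,V,m,P[0],P[1],.0125,.023,z0=.037,fr=True))
cv2.imwrite('pics/w16z.png',cv2.resize(im[60:300,130:400,::-1],None,fx=2.4,fy=2.4,interpolation=2))
k,V=view('side');print('can',ray(k,V,[300,290],.15))
```

```text
[ 0.596  -0.2983  0.2414] [ 0.003  0.     0.003  0.002 -0.001 -0.001 -0.007]
1069 [226.609   82.9654] [ 0.6838 -0.2614  0.05  ] (array([ 0.6873, -0.2582]), np.float64(0.5054373246024322)) (array([ 0.6833, -0.2622,  0.0179,  0.0257]), np.float64(0.9722591458128648))
468 [259.0085 174.8376] [ 0.587  -0.3004  0.05  ] (array([ 0.5873, -0.3003]), np.float64(0.9358423844405153)) (array([ 0.586 , -0.3004,  0.0129,  0.0155]), np.float64(0.9603908794788274))
can [[ 0.6857 -0.4073  0.15  ]]
```

View pics/w16.png

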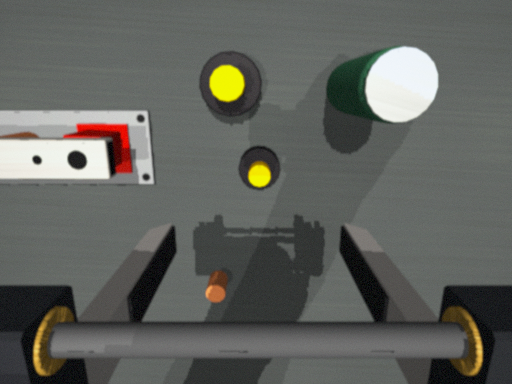

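View pics/w16z.png

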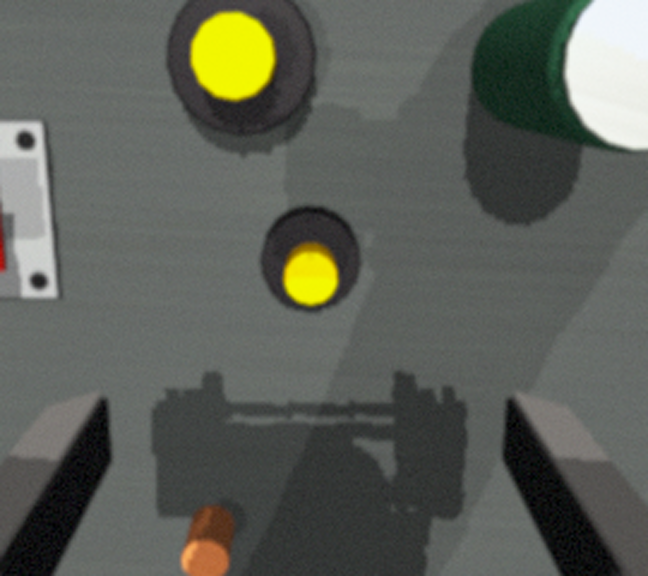

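The knob at (259,175) measures about 25 mm across and its disc about 40 px, so it is the 50 mm weight. The one at (227,83) has a knob of about 36 mm and is the wrong size. The can at (400,85) is clear of the gripper with the jaws along y.

Run:
```python
from h import *
go([.5872,-.3003,.033],-87.1)
```

```text
t 32.5 pos [ 0.596  -0.2985  0.2414] jaw -87.0 xaxis [-0.0001  0.0002 -1.    ] gap 0.0941 F [ 0.2159  0.0135 -0.1138]
  turn [ 0.0009 -0.0002  0.0001] (alt [-3.1407 -0.0001 -0.0003] ) shift cm [20.8393 -0.8824  0.1359]
```

Call:
arm_command([
  [[0, 0, 0], [2, -0.4, 0.1], -0.5],
  [[0, 0, 0], [5, -0.9, 0.1], -0.5],
  [[0, 0, 0], [9, -0.9, 0.1], -0.5],
  [[0, 0, 0], [13, -0.9, 0.1], -0.5],
  [[0, 0, 0], [17, -0.9, 0.1], -0.5],
  [[0, 0, 0], [19.5, -0.9, 0.1], -0.5],
  [[0, 0, 0], [20.6, -0.9, 0.1], -0.5],
  [[0, 0, 0], [20.7, -0.9, 0.1], -0.5],
  [[0, 0, 0], [20.7, -0.9, 0.1], -0.5],
  [[0, 0, 0], [20.7, -0.9, 0.1], 1],
  [[0, 0, 0], [20.7, -0.9, 0.1], 1],
  [[0, 0, 0], [20.7, -0.9, 0.1], 1],
  [[0, 0, 0], [20.7, -0.9, 0.1], 1],
  [[0, 0, 0], [20.7, -0.9, 0.1], 1],
  [[0, 0, 0], [20.7, -0.9, 0.1], 1],
  [[0, 0, 0], [20.7, -0.9, 0.1], 1],
  [[0, 0, 0], [20.7, -0.9, 0.1], 1],
  [[0, 0, 0], [20.7, -0.9, 0.1], 1],
], newtons=50)

```text
time_s: 34.3
eef_pos: [0.587, -0.3002, 0.0344]
eef_rot: [1.172, 1.232, -1.173]
force: [-0.2, 0.5, 0.1]
finger_gap: 0.0243
```

Call:
arm_command([
  [[0, 0, 0], [-1, 0, 0], 1],
  [[0, 0, 0], [-3.5, 0, 0], 1],
  [[0, 0, 0], [-7.5, 0, 0], 1],
  [[0, 0, 0], [-12, 0, 0], 1],
  [[0, 0, 0], [-16, 0, 0], 1],
  [[0, 0, 0], [-18.5, 0, 0], 1],
  [[0, 0, 0], [-19, 0, 0], 1],
  [[0, 0, 0], [-19, 0, 0], 1],
  [[0, 0, 0], [-19, 0, 0], 1],
])

```text
time_s: 35.2
eef_pos: [0.5862, -0.2997, 0.2225]
eef_rot: [1.172, 1.235, -1.174]
force: [-0.5, 0.5, -4.6]
finger_gap: 0.0246
```

Run:
```python
from h import *
s,im=shot('wrist','w17');go([.5976,-.0223,.22],-87.1)
```

```text
t 35.25 pos [ 0.5862 -0.2997  0.2224] jaw -87.1 xaxis [-0.0028  0.0014 -1.    ] gap 0.0238 F [ 0.062   0.4437 -4.6987]
  turn [-0.0007 -0.0015  0.0027] (alt [3.1409 0.0042 0.0024] ) shift cm [  0.2716   2.5234 -27.6502]
```

View pics/w17.png

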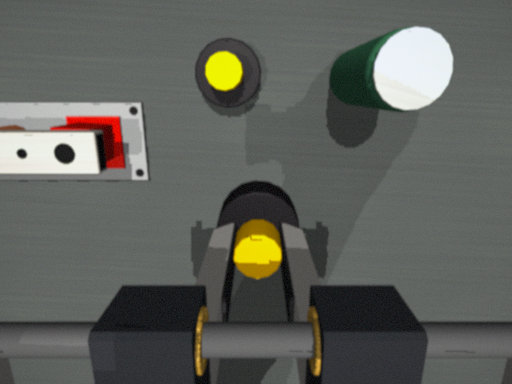

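Weight held upright at (258,250), weighing about 4.7 N. I'll carry it over the rail's middle.

Call:
arm_command([
  [[0, 0, 0], [0, 0.2, -1.5], 1],
  [[0, 0, 0], [0, 0.5, -4.5], 1],
  [[0, 0, 0], [0, 0.9, -8.5], 1],
  [[0, 0, 0], [0, 1.3, -12.5], 1],
  [[0, 0, 0], [0, 1.7, -16.5], 1],
  [[0, 0, 0], [0, 2, -20.5], 1],
  [[0, 0, 0], [0, 2.3, -24], 1],
  [[0, 0, 0], [0, 2.5, -26.5], 1],
  [[0, 0, 0], [0, 2.5, -27.5], 1],
  [[0, 0, 0], [0, 2.5, -27.7], 1],
  [[0, 0, 0], [0, 2.5, -27.7], 1],
  [[0, 0, 0], [0, 2.5, -27.7], 1],
  [[0, 0, 0], [0, 2.5, -27.7], 1],
])

```text
time_s: 36.55
eef_pos: [0.5981, -0.0235, 0.2243]
eef_rot: [1.173, 1.232, -1.174]
force: [-1.0, -0.2, -5.6]
finger_gap: 0.0239
```

Run:
```python
from h import *
s,im=shot('wrist','w18');k,V=view('wrist',s)
g=cv2.cvtColor(im,cv2.COLOR_RGB2GRAY)
for a,ct,_ in comps(im,g<70,15):
    P=ray(k,V,ct,.087)[0]
    if abs(P[0]-.597)<.03 and abs(P[1]+.02)<.12 and ct[1]<300: print(a,ct,P)
go([.5976,-.0223,.1225],-87.1)
```

```text
280 [176.9929 151.1929] [0.6215 0.0536 0.087 ]
233 [355.3348 179.4335] [ 0.6022 -0.1177  0.087 ]
227 [157.6828 179.5022] [0.593  0.0728 0.087 ]
33 [199.3939 179.4848] [0.595  0.0326 0.087 ]
35 [313.7714 179.4286] [ 0.6003 -0.0777  0.087 ]
t 36.6 pos [ 0.5982 -0.0232  0.2243] jaw -87.2 xaxis [-0.0002 -0.0002 -1.    ] gap 0.0241 F [ 0.5053  0.0501 -4.0226]
  turn [-0.0022  0.0001  0.0002] (alt [ 3.1394  0.0003 -0.0002] ) shift cm [10.1828 -0.0485 -0.0965]
```

View pics/w18.png

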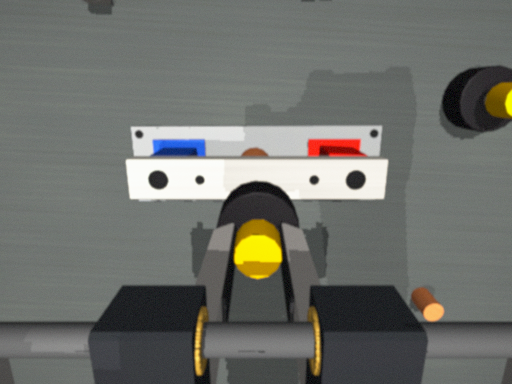

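The holes at (158,180) and (355,179) put the rail centre at (0.5976,-0.0225). I'll lower the weight.

Call:
arm_command([
  [[0, 0, 0], [2, -0.05, -0.1], 1],
  [[0, 0, 0], [5, -0.05, -0.1], 1],
  [[0, 0, 0], [8, -0.05, -0.1], 1],
  [[0, 0, 0], [9.6, -0.05, -0.1], 1],
  [[0, 0, 0], [10, -0.05, -0.1], 1],
  [[0, 0, 0], [10.15, -0.05, -0.1], 1],
  [[0, 0, 0], [10.15, -0.05, -0.1], 1],
  [[0, 0, 0], [10.15, -0.05, -0.1], 1],
])

```text
time_s: 37.4
eef_pos: [0.5982, -0.0213, 0.124]
eef_rot: [1.173, 1.231, -1.171]
force: [-0.6, -0.1, -5.2]
finger_gap: 0.0242
```

Call:
arm_command([
  [[0, 0, 0], [0.05, 0, 0], 1],
  [[0, 0, 0], [0.1, 0, 0], 1],
  [[0, 0, 0], [0.1, 0, 0], 1],
])

```text
time_s: 37.7
eef_pos: [0.5977, -0.0212, 0.1221]
eef_rot: [1.172, 1.232, -1.172]
force: [-0.4, 0.4, -4.9]
finger_gap: 0.0238
```

Call:
arm_command([
  [[0, 0, 0], [0.05, 0, 0.1], 1],
  [[0, 0, 0], [0.1, 0, 0.1], 1],
  [[0, 0, 0], [0.1, 0, 0.1], 1],
])

```text
time_s: 38.0
eef_pos: [0.5979, -0.0224, 0.1213]
eef_rot: [1.173, 1.232, -1.172]
force: [-2.6, -1.2, 3.9]
finger_gap: 0.0239
```

Contact, with the force now +3.9 N. I'll release and retreat.

Call:
arm_command([
  [[0, 0, 0], [0, 0, 0], 1],
  [[0, 0, 0], [0, 0, 0], 0.7],
  [[0, 0, 0], [0, 0, 0], 0.4],
  [[0, 0, 0], [0, 0, 0], 0],
  [[0, 0, 0], [0, 0, 0], -0.4],
  [[0, 0, 0], [0, 0, 0], -0.5],
  [[0, 0, 0], [0, 0, 0], -0.5],
  [[0, 0, 0], [-1.5, 0, 0], -0.5],
  [[0, 0, 0], [-5, 0, 0], -0.5],
  [[0, 0, 0], [-9, 0, 0], -0.5],
  [[0, 0, 0], [-12, 0, 0], -0.5],
  [[0, 0, 0], [-13, 3, 0], -0.5],
  [[0, 0, 0], [-13, 5, 0], -0.5],
  [[0, 0, 0], [-13, 5, 0], -0.5],
  [[0, 0, 0], [-13, 5, 0], -0.5],
  [[0, 0, 0], [-13, 5, 0], -0.5],
])

```text
time_s: 39.6
eef_pos: [0.647, -0.0198, 0.2513]
eef_rot: [1.172, 1.232, -1.173]
force: [0.2, -0.5, 0.2]
finger_gap: 0.0705
```

Run:
```python
from h import *
s,im=shot('wrist','w19');k,V=view('wrist',s);print(s['eef_pos'],s['time_s'],s['joint_velocities'].round(3))
g=cv2.cvtColor(im,cv2.COLOR_RGB2GRAY)
for a,ct,_ in comps(im,g<70,15):
    P=ray(k,V,ct,.087)[0]
    if abs(P[0]-.597)<.03 and abs(P[1]+.02)<.12 and ct[1]<300: print(a,ct,P)
for a,ct,m in comps(im,mask(im,'yellow'),100):
    P=ray(k,V,ct,.13)[0]
    if abs(P[1])<.1 and ct[1]<310: print('knob',a,ct,fitcyl(k,V,m,P[0],P[1],.0125,.023,z0=.124))
for c in('red','blue'):
    for a,ct,m in comps(im,mask(im,c),50): print(c,a,ct)
cv2.imwrite('pics/w19z.png',cv2.resize(im[:,:,::-1],(800,600)))
for n,(x,y) in dict(scene=(150,110),side=(150,130)).items():
    shot(n,n+'4');a=cv2.imread(f'pics/{n}4.png')[y:y+200,x:x+200];cv2.imwrite(f'pics/{n}4z.png',cv2.resize(a,None,fx=3,fy=3,interpolation=2))
```

```text
[ 0.647  -0.0198  0.2513] 39.6 [ 0.002 -0.001  0.     0.004  0.    -0.003  0.001]
429 [185.7413 187.8788] [0.6267 0.055  0.087 ]
1323 [257.7037 215.7695] [ 0.5991 -0.0223  0.087 ]
171 [169.7135 217.0468] [0.5929 0.0727 0.087 ]
174 [345.9713 217.4253] [ 0.6019 -0.1178  0.087 ]
26 [206.6923 217.1154] [0.5948 0.0327 0.087 ]
25 [308.76 217.2 ] [ 0.6002 -0.0776  0.087 ]
knob 620 [257.8032 236.6742] (array([ 0.5988, -0.0223]), np.float64(0.778297771079559))
red 878 [328.0216 185.0456]
blue 829 [187.1399 184.5501]
```

View pics/w19z.png

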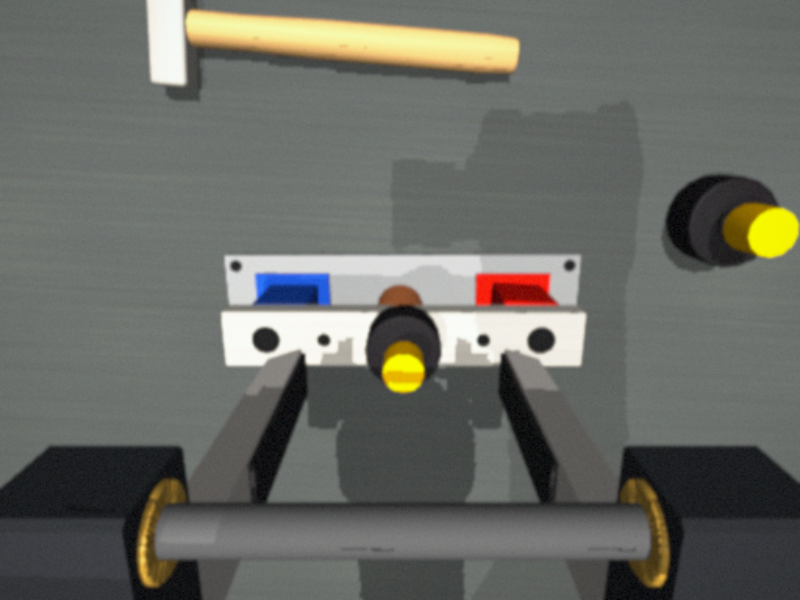

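View pics/scene4z.png

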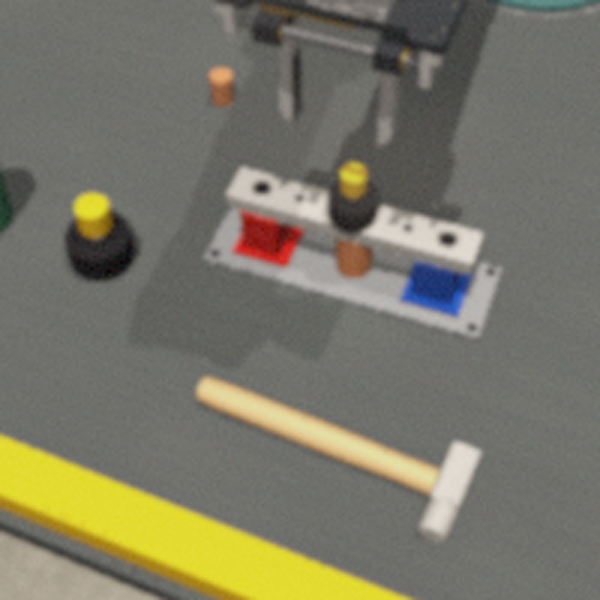

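View pics/side4z.png

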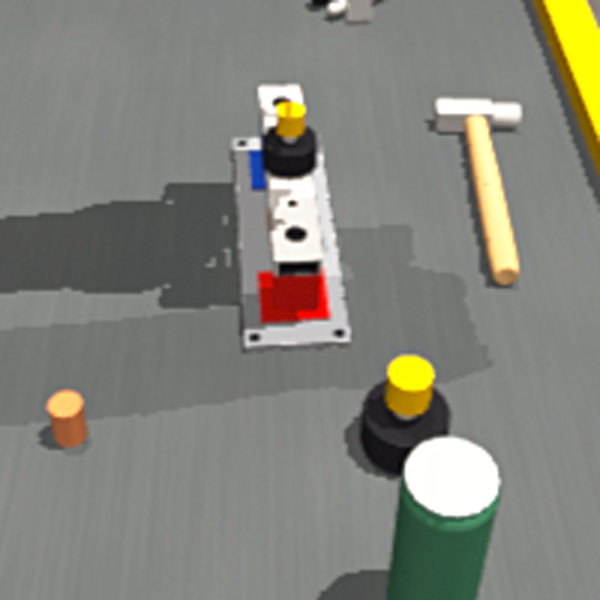

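All three views show the assembly standing. The weight's knob is at (257,237), midway between the rail holes at (170,217) and (346,217). The hammer and can have not moved, and the gripper is clear. I'll hand in.

```bash
python3 -c "
from rig import bot
bot.close_job();print(bot.read_state()['time_s'])"
```

```text
the job is handed in; nothing more can be done
the job is handed in; nothing more can be done
```

I finished the job in the order asked and handed it in at about 39.7 s of the 115 s allowed. No verdict was reported. The red and blue supports are on their pads, the larger copper bar is upright midway between them, and the rail lies across both supports. The 50 mm weight stands on the rail's middle.

Last position checks from the wrist camera:

| Item | Result |
|---|---|
| Rail centre | (0.597, -0.022), about 1 mm from the jig centre |
| Rail direction | within about 0.2° of the plate's length |
| Weight | about 1–2 mm from the rail's middle |
| Copper bar | about 2 mm from midway between the pads |
| Blue support | about 1–2 mm from the pad's middle |
| Red support | read 2–3 mm off its pad's middle, from oblique views only |

- **Red support:** those readings are close to the camera's stated 2 mm accuracy, and the support stood squarely on its pad, so I did not move it.
- **Weakest reading:** the fit to the weight's knob was poor (0.78 overlap), but the disc's own position agreed with it.
- **Bystanders:** the hammer, the spray can, and the smaller copper bar and larger weight that I left alone looked undisturbed. The gripper was open and clear of everything.

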